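# Hang the loaded tray trolley on the sloped cooling rail and bolt it in

### The job

Take the little tray trolley with its two pieces of chocolate by its black handle and hang both its wheels on the sloped rail under the clear guard, at the raised end (marked green); then let go of it completely so that it rolls down by itself to the rubber stop. Once it rests at the stop, push the bolt with the red knob fully in, so that the trolley cannot roll back. Keep the chocolate in the tray, and leave the tape roll and the timer where they are.

Things in the scene. Friction and masses are not known exactly. Their poses are not given: they have to be found in the camera images.
- rack: Fixed stand of the sloped rail at the robot's right: aluminium base 96 x 382 mm, 8 mm thick, a white post at each end (inner faces at y = +-171 mm). Origin on the table under mid-rail; x points from its open front to its back (about to the robot's right), y along the rail to its raised end (away from the robot), z up. The post at -y carries a rubber stop; the rail's raised part has a green stripe.
- rail_mid (a point): Middle of the rail's top edge, 210 mm above the table (rack axes). The rail is a steel flat bar, 10 mm wide (x), 22 mm high, 350 mm long, in the plane rack x = 0, held only at its ends; it rises towards rack +y by 0.105 rad (6 degrees). The low machine left of the rack's raised end is 100 mm high.
- guard_edge (a point): Point on the lower front edge of the clear guard, straight in front of and above load_point. The guard is a flat clear sheet 5 mm thick parallel to the rail along its whole length, underside 70 mm above the rail's top edge, from rack x = -45 to +40 mm. To hang the trolley beneath it the gripper must be tilted 25 to 50 degrees, its body leaning away from the rail (to rack -x).
- load_point (a point): Point on the middle of the rail's top edge at the raised end, 80 mm along the rail from its middle: the place for trolley_wheels when hanging (within about 10 mm along the rail, so that the tray clears the post above and the bolt's block below it). Rack axes.
- stop_point (a point): Point on the rail's top edge where trolley_wheels lies when the trolley rests against the rubber stop (92 mm down the rail from its middle). Rack axes.
- trolley_handle (a point): Grasp point on the trolley's black handle, mid-thickness. The handle is a rounded tab 16 mm thick along y (grip across this), 26 mm wide, leaning 35 degrees from z towards -x; it goes on 20 mm beyond this point and 30 mm below it. 64 mm in -x of and 135 mm above the middle of the tray's underside. Trolley axes: x from handle to wheels, y along the tray (and rail), z up.
- trolley_wheels (a point): Trolley point midway between its two wheels, level with the bottom of their treads: 64 mm in +x of and 22 mm below trolley_handle, 113 mm above the tray's underside. Hung, it lies on the rail's top edge, trolley y along the rail (so tilted 6 degrees). Let go, with no finger barring the handle, it rolls to the stop in 1 to 3 s. At first it stands on the table, left of the rack; 0.3 kg loaded.
- wheel_axles (a point): Trolley point midway between the wheel axles. Wheels 70 mm apart along y, turning about x: tread radius 12 mm, 13 mm wide between cone-shaped flanges of radius 17 mm. They reach x = -12 to +12 mm from here; a white plate 136 mm long stands in front (x = -26 to -22 mm). Bring them over the rail from the front (towards rack +x), lifted 8 to 35 mm above their seat, then lower.
- tray_floor (a point): Middle of the tray's inner floor (trolley axes), 109 mm below trolley_wheels and 2 mm in +x of it; the aluminium tray measures 88 x 130 mm outside, walls 4 mm thick and 22 mm high.
- bolt_knob (a point): Centre of the front face of the bolt's red knob (radius 17 mm, facing rack -x), 106 mm above the table; moves with the bolt. The bolt slides along rack x through a grey block whose front face is at rack x = -83 mm (26 mm wide, 118 mm high). Pushed in, its pin bars the upper end of the tray of a trolley resting at the stop.
- bark_light_center (a point): Centre of the lighter brown piece of chocolate, 52 x 48 x 12 mm, lying loose in the tray.
- bark_dark_center (a point): Centre of the darker brown piece of chocolate, 47 x 54 x 12 mm, lying loose in the tray.
- bolt (a joint): Travel of the bolt towards the rail (rack +x), 0 = drawn out, 0.038 m = fully in; it starts between 0 and 0.006. It stays where it is left and needs 1.5 to 4 N to push.
- tape_roll: Bystander: blue tape roll lying flat, 100 mm across, 24 mm high, origin under its centre.
- timer: Bystander: kitchen timer with a red knob, 62 mm across, 48 mm high, origin under its centre.

How it is judged:
By the outcome, as a careful person would: the job done as asked, in the order asked, and still so for the second after the job is handed in, with the robot touching nothing.
It also fails if it takes over 58 s, if anything falls off the work surface, if the arm or the gripper's body presses on something with over 40 N, if the wrist force passes 120 N, or if a joint passes its speed limit or range.

### The arm

A 6-joint arm with a two-finger parallel gripper is mounted at the origin on a cart in front of the work surface, level with it; the furniture and walls round the work are solid. World frame = base frame: x ahead of the robot, y to its left, z up, the work surface at z = 0. Lengths are in mm, angles in degrees, forces in N, time in s.
With the tool pointing down it reaches from about 350 to 850 mm from the base axis. Payload 8.1 kg.
Tool frame: the origin (TCP) lies midway between the tips of the shut fingers; the grasp point (between the pads) lies 19 mm behind it; x points along the fingers, y is the direction in which the jaws open and shut, and the axes are right-handed (so a half turn about x gives the same grasp; the last joint's range is limited). The gripper opens to 85 mm and grips with 20 to 120 N. Pads are 22 mm wide; open, the fingers measure 114 mm over their backs; the gripper's body (76 mm by 85 mm) begins 54 mm behind the grasp point. The pads swing forward as they close: fully open they stand 13 mm farther back than shut.
Start: joints at [69.591, 7.471, 85.268, -0, 87.261, -4.893], TCP at [160.479, 578.145, 231.292] pointing down, gripper open.
Joint ranges: [-169.43, 169.43], [-51.17, 129.36], [1.28, 143.12], [-76.62, 256.62], [0, 156.53], [-152.29, 152.29]. Speed limits (degrees/s): [136.94, 136.94, 159.86, 180, 180, 180].

### API

Orientations are given as [roll, pitch, yaw] about the fixed x, y, z axes, in that order (R = Rz(yaw) Ry(pitch) Rx(roll)).
In Python, from bench import sense, snapshot, hand_in gives the robot as it stands.
- The arm moves only by the tool drive_tool, never from a script. Its argument "deltas" is a list of rows, each a list of 7 numbers: the closure in counts, from 0 (fully open) to 255 (shut), then the shift along the tool's x, y, z in m, then the turn, a rotation vector about the tool's x, y, z in rad. A call has exactly 10 rows; each row is the pose to reach, as a shift and turn from the pose commanded when the call began, along the tool's axes at that moment; what a row does not reach only later rows make up. A row lasts 1/12 s, in which the tool goes at most 41.7 mm and 7.16 degrees, less where a joint would pass 70% of its speed; a pose out of reach is approached as far as the arm can. A call with a gripper value outside its range is refused whole. The fingers move at their own pace and stop on an object; "squeeze" is the grip in N (left out, the last holds). Time passes only in rows, so rows that repeat a pose let the fingers close, or fill a call up. It gives the time, the measured TCP pose, the force and the opening at its end, in the units of the state.
- sense(): the state, without advancing time (a new reading comes with each control period).
- snapshot(name): name is "side" or "top"; returns a dict with "frame" (480x640x3 uint8, blue, green, red), "fx", "fy", "cx", "cy" (pixels), "rvec" (rotation vector, rad) and "tvec" (3), from world to camera coordinates, as OpenCV has them. Camera axes: x right, y down, z forward; pixel columns grow to the right and rows downward; lengths in mm; the calibration is good to about 2 mm. A picture is of the moment at which its call begins. There is no depth.
- hand_in(): hands the job in, once; it reports no verdict.
The state is a dict: "time": time; "joint_pos": joint angles; "qd": joint speeds; "joint_efforts": joint torques, N m; "tool_pos": TCP position; "tcp_rot": TCP orientation; "ft_force": force on the tool from outside, world axes, zero at the start; "wrist_torque": the same for the moment, N m; "finger_gap": finger opening in mm.
Only numpy, scipy, OpenCV 4.12 (cv2) and the standard library are available. Lean on these libraries where they do the work, as an engineer would, in place of code of your own. Each camera call takes 0.05 s, during which the arm holds its last target.

## Working session

There is one attempt and no reset: what is moved stays moved. The work goes in short steps, Python scripts to look and compute and a tool call to move; the robot and the scene stay as the last step left them, time stands still between calls to the robot, and variables do not carry over. Pictures are saved under pics/ and viewed, and the job is handed in when it is done.

Besides the shell and the picture viewer there is one more tool, called after "Emit:" in YAML: its name, and indented under it one key for each argument. drive_tool: Moves the arm, as the interface text tells. Its arguments: {"type":"object","properties":{"deltas":{"type":"array","items":{"type":"array","items":{"type":"number"}}},"squeeze":{"type":"number"}},"required":["deltas"]}

```bash
mkdir -p pics; ls; python3 - <<'E'
from bench import sense, snapshot
import cv2
print(sense())
for n in ("side","top"):
    s=snapshot(n); cv2.imwrite(f"pics/{n}0.png",s["frame"])
    print(n,{k:v for k,v in s.items() if k!="frame"})
E
```

```text
pics
{'time': 0.0, 'joint_pos': array([ 6.95915980e+01,  7.51411803e+00,  8.53285838e+01, -9.90620175e-04,
        8.72624629e+01, -4.89553582e+00]), 'qd': array([-0.03235007,  0.11875462, -0.06857346,  0.02344528,  0.00518121,
        0.08225461]), 'joint_efforts': array([-3.49306843e-03, -5.69388449e+01, -5.00554776e+01, -4.63259057e-04,
        1.47710089e-02, -5.01028126e-05]), 'tool_pos': array([160.29054955, 577.62394248, 230.26142766]), 'tcp_rot': array([ -94.3565067 ,   89.89483058, -109.8693247 ]), 'ft_force': array([0.41623264, 0.00051793, 0.20505756]), 'wrist_torque': array([ 0.02272202,  0.00205948, -0.01661886]), 'finger_gap': 85.39701687046579}
side {'fx': 456.89028347850416, 'fy': 456.89028347850416, 'cx': 322.02354521906267, 'cy': 239.85715032336972, 'rvec': array([ 1.59231247,  1.99525254, -0.78804837]), 'tvec': array([ 108.1702317 , -278.51613188, 1626.88640455])}
top {'fx': 457.16113573559414, 'fy': 457.16113573559414, 'cx': 310.6925480168499, 'cy': 234.717366853399, 'rvec': array([ 2.15261681, -2.03532029,  0.23432571]), 'tvec': array([ -14.15925131,  621.56085774, 1096.08258793])}
```

View pics/side0.png

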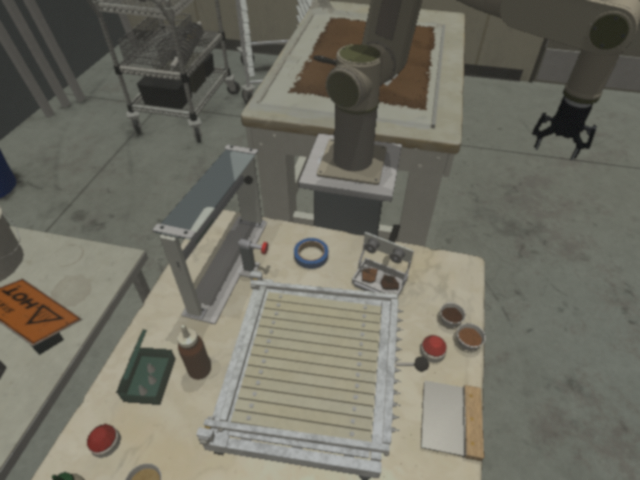

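View pics/top0.png

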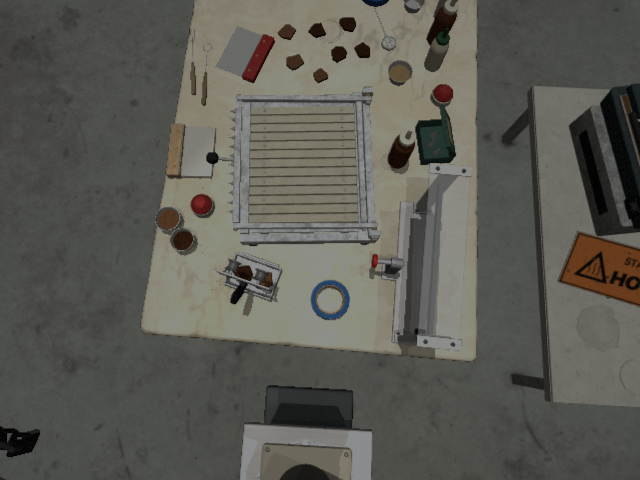

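The side view looks back towards the robot, with the rack at left (about 220,230) and the trolley near (383,270). In the top view the trolley is at (252,278), its handle at (237,293), the bolt knob at (376,261) and the rack at (430,260). Next I'll crop in closer.

```bash
cat > h.py <<'E'
import numpy as np, cv2
from scipy.spatial.transform import Rotation as Ro
def cam(s):
    R=cv2.Rodrigues(s["rvec"])[0]; return R,np.array(s["tvec"]).ravel(),np.array([[s["fx"],0,s["cx"]],[0,s["fy"],s["cy"]],[0,0,1]])
def proj(s,P):
    R,t,K=cam(s); return cv2.projectPoints(np.atleast_2d(np.array(P,float)),s["rvec"],s["tvec"],K,None)[0].reshape(-1,2)
def ray(s,uv):
    R,t,K=cam(s); d=R.T@np.linalg.inv(K)@np.array([uv[0],uv[1],1.]); return -R.T@t,d/np.linalg.norm(d)
def onz(s,uv,z):
    o,d=ray(s,uv); return o+d*(z-o[2])/d[2]
def tri(s1,u1,s2,u2):
    o1,d1=ray(s1,u1);o2,d2=ray(s2,u2)
    A=np.array([d1,-d2]).T; k=np.linalg.lstsq(A,o2-o1,rcond=None)[0]
    a=o1+d1*k[0];b=o2+d2*k[1]; return (a+b)/2,np.linalg.norm(a-b)
def crop(s,x0,y0,w,h,f,name):
    im=cv2.resize(s["frame"][y0:y0+h,x0:x0+w],None,fx=f,fy=f,interpolation=cv2.INTER_CUBIC)
    cv2.imwrite("pics/"+name,im)
E
python3 - <<'E'
from bench import *; from h import *
import pickle
S={n:snapshot(n) for n in("side","top")}
pickle.dump(S,open("s0.pkl","wb"))
crop(S["top"],205,240,100,75,8,"t_tr.png")
crop(S["side"],340,225,80,75,8,"s_tr.png")
crop(S["top"],360,155,133,200,3,"t_rk.png")
crop(S["side"],145,140,140,190,3,"s_rk.png")
E
```

```text
(no output)
```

View pics/t_tr.png

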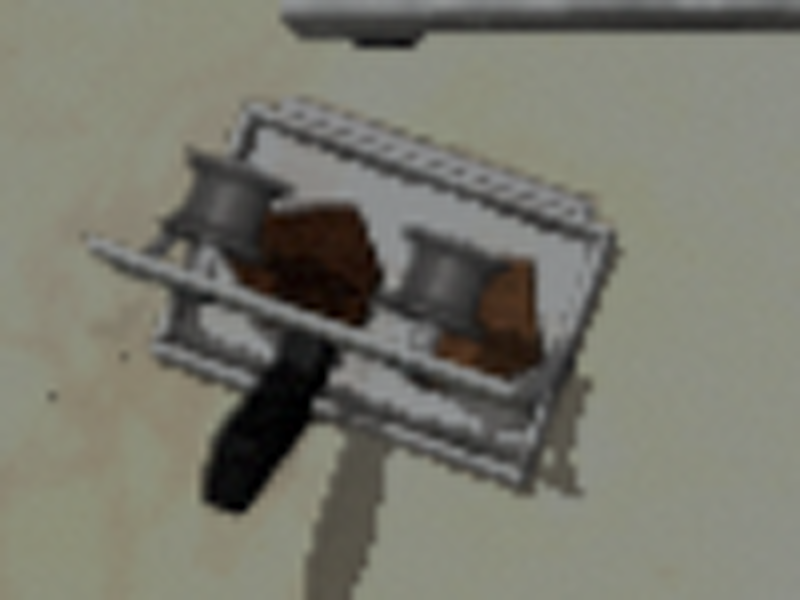

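View pics/s_tr.png

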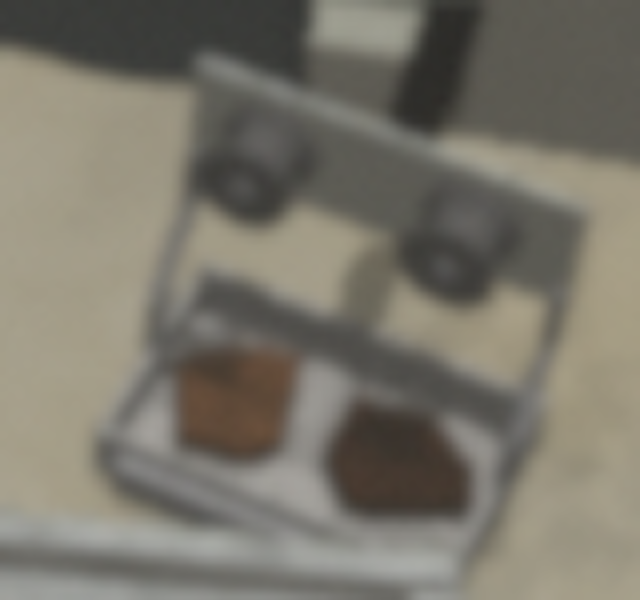

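View pics/t_rk.png

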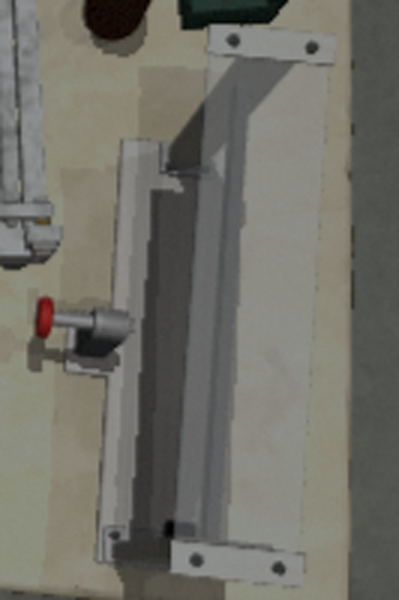

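View pics/s_rk.png

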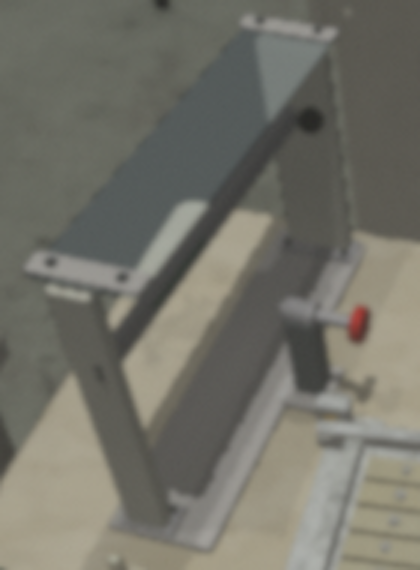

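```bash
cat > m.py <<'E'
from h import *
import pickle
S=pickle.load(open("s0.pkl","rb")); T=S["top"];D=S["side"]
t=lambda x,y:(205+(x-3.5)/8,240+(y-3.5)/8)
s=lambda x,y:(340+(x-3.5)/8,225+(y-3.5)/8)
rt=lambda x,y:(360+(x-1)/3,155+(y-1)/3)
rs=lambda x,y:(145+(x-1)/3,140+(y-1)/3)
print("base corners"); 
A=onz(T,rt(97,561),8);B=onz(T,rt(122,141),8);print(A,B,np.linalg.norm(A-B))
C=onz(D,rs(207,549),8);E=onz(D,rs(363,245),8);F=onz(D,rs(112,522),8);print("side",C,E,F)
print("knob",tri(T,rt(38,318),D,rs(362,324)))
print("tray rim top", *[onz(T,t(*c),22) for c in[(155,352),(525,485),(612,235),(245,103)]])
print("plate +y",tri(T,t(88,238),D,s(582,208)),"-y",tri(T,t(530,388),D,s(205,55)))
E
python3 m.py
```

```text
base corners
[ 367.45883104 -201.8186462     8.        ] [ 743.33609646 -218.86178939    8.        ] 376.2634547639498
side [ 747.23732555 -222.8883956     8.        ] [ 367.99496361 -205.65017642    8.        ] [ 739.88365655 -312.09087949    8.        ]
knob (array([ 557.10513537, -136.04441489,  106.65895936]), np.float64(4.090299656698867))
tray rim top [490.14567907 239.68753091  22.        ] [453.98011082 116.10037572  22.        ] [536.82399684  93.85197395  22.        ] [574.01079148 218.19105106  22.        ]
plate +y (array([509.60834931, 237.92274435, 137.72360815]), np.float64(3.6856430706588643)) -y (array([471.98235894, 107.84973039, 139.00826719]), np.float64(4.450057589780521))
```

```bash
cat >> h.py <<'E'
def frame(o,yaw):
    R=Ro.from_euler('z',yaw,degrees=True).as_matrix(); o=np.array(o,float)
    return lambda p: o+R@np.array(p,float)
RK=frame([554.3,-260.3,0],-92.6)
TR0=frame([513.5,166.6,0],-16.2)
c6,s6=np.cos(.105),np.sin(.105)
def rail(u): return [0,u*c6,210+u*s6]
def draw(s,frm,pts,f,x0,y0,w,h,name):
    im=cv2.resize(s["frame"][y0:y0+h,x0:x0+w],None,fx=f,fy=f,interpolation=cv2.INTER_CUBIC)
    for p,c in pts:
        u,v=proj(s,frm(p) if frm else p)[0]; cv2.circle(im,(int((u-x0+.5)*f),int((v-y0+.5)*f)),3,c,-1)
    cv2.imwrite("pics/"+name,im)
E
python3 - <<'E'
from h import *; import pickle
S=pickle.load(open("s0.pkl","rb"))
g=(0,255,0);r=(0,0,255);b=(255,0,0);y=(0,255,255)
pts=[(rail(u),g) for u in(-171,-92,0,80,171)]+[([x,yy,8],r) for x in(-48,48) for yy in(-191,191)]+[([-45,u*c6,280+u*s6],b) for u in(-171,80,171)]+[([-83,0,106],y),([-124,0,106],y)]
draw(S["top"],RK,pts,3,360,155,133,200,"v1.png");draw(S["side"],RK,pts,3,145,140,140,190,"v2.png")
h=np.array([-64,0,135]);d=np.array([-np.sin(np.radians(35)),0,np.cos(np.radians(35))])
pts=[(h,g),(h+20*d,g),(h-30*d,g),([0,35,125],r),([0,-35,125],r)]+[([x,yy,22],b) for x in(-44,44) for yy in(-65,65)]+[([-24,yy,139],y) for yy in(-68,68)]
draw(S["top"],TR0,pts,8,205,240,100,75,"v3.png");draw(S["side"],TR0,pts,8,340,225,80,75,"v4.png")
ims=[cv2.imread(f"pics/v{i}.png") for i in(1,2,3,4)]
H=570
def hc(a):
    a=[cv2.resize(i,(int(i.shape[1]*H/i.shape[0]*k),int(H*k))) for i,k in a]; return np.hstack(a)
cv2.imwrite("pics/v12.png",hc([(ims[0],1),(ims[1],1)])[:600,:800])
cv2.imwrite("pics/v34.png",hc([(ims[2],.5),(ims[3],.5)])[:600,:800])
E
```

```text
(no output)
```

View pics/v12.png

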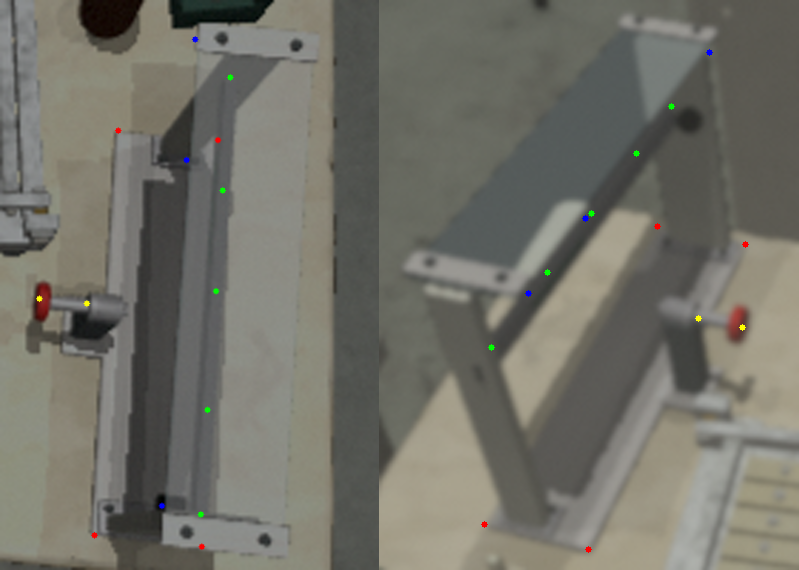

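View pics/v3.png

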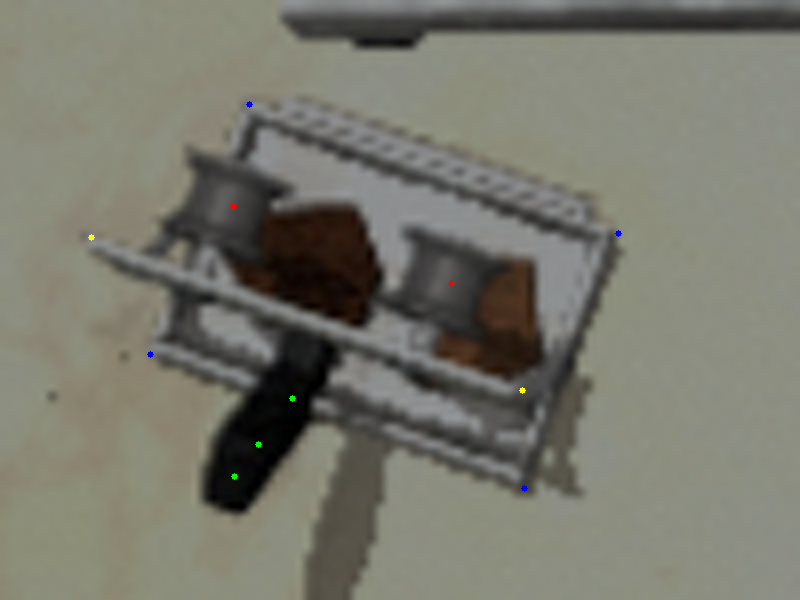

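View pics/v4.png

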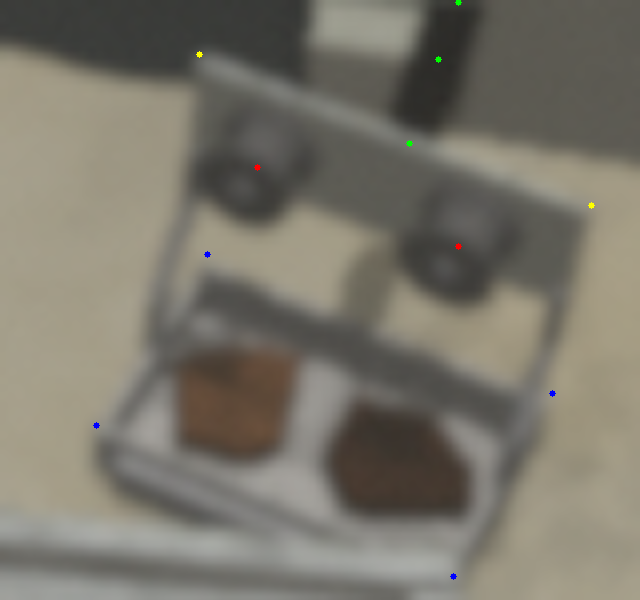

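The overlays match: rack at (554,-260) yaw -92.6°, trolley at (513.5,166.6) yaw -16.2°, bolt knob at rack (-124,-3). Now I'll work out the tool poses.

```bash
cat > goal.py <<'E'
from h import *
from bench import sense
TILT=35
def toolR(yaw,tilt=TILT,rail=0.,flip=False):
    # trolley/rack frame axes -> tool: x along fingers, y = +-frame y
    t=np.radians(tilt); x=np.array([np.sin(t),0,-np.cos(t)]); y=np.array([0,1.,0])*(-1 if flip else 1)
    M=np.array([x,y,np.cross(x,y)]).T
    return Ro.from_euler('z',yaw,degrees=True)*Ro.from_euler('x',rail)*Ro.from_matrix(M)
def report(p,R,tag=""):
    s=sense(); Rc=Ro.from_euler('xyz',s["tcp_rot"],degrees=True)
    d=Rc.inv().apply(np.array(p)-s["tool_pos"])/1000; r=(Rc.inv()*R).as_rotvec()
    print(tag,"t",s["time"],"shift",np.round(d,4),"rv",np.round(r,4),"deg",np.round(np.degrees(np.linalg.norm(r)),1),"mm",np.round(np.linalg.norm(d)*1000,1))
def tcp_of_grasp(g,R,ext=19): return np.array(g)+R.apply([ext,0,0])
HG=TR0([-64,0,135])
E
python3 - <<'E'
from goal import *
s=sense(); print(np.round(Ro.from_euler('xyz',s["tcp_rot"],degrees=True).as_matrix(),3))
for f in(False,True):
    R=toolR(-16.2,flip=f); print(np.round(R.as_matrix(),3)); p=tcp_of_grasp(HG,R,19-90); print(p); report(p,R,f)
    R2=toolR(-92.6,rail=.105,flip=f); print((R.inv()*R2).as_rotvec(degrees=True))
E
```

```text
[[-0.     0.267  0.964]
 [-0.001  0.964 -0.267]
 [-1.    -0.001 -0.   ]]
[[ 0.551  0.279  0.787]
 [-0.16   0.96  -0.229]
 [-0.819  0.     0.574]]
[412.93427418 195.81704422 193.15979514]
False t 0.2 shift [ 0.0378 -0.3005  0.3456] rv [ 0.0119 -0.6109 -0.0025] deg 35.0 mm 459.5
[ 65.44546192  -4.01076677 -39.60339185]
[[ 0.551 -0.279 -0.787]
 [-0.16  -0.96   0.229]
 [-0.819  0.    -0.574]]
[412.93427418 195.81704422 193.15979514]
True t 0.2 shift [ 0.0378 -0.3005  0.3456] rv [-2.9849  0.0038 -0.9413] deg 179.3 mm 459.5
[65.44546192  4.01076677 39.60339185]
```

Emit:
drive_tool:
  deltas:
    - [0, 0.003, -0.024, 0.028, 0, -0.05, 0]
    - [0, 0.006, -0.048, 0.055, 0, -0.1, 0]
    - [0, 0.009, -0.072, 0.083, 0, -0.15, 0]
    - [0, 0.012, -0.096, 0.11, 0, -0.2, 0]
    - [0, 0.015, -0.12, 0.138, 0, -0.25, 0]
    - [0, 0.018, -0.144, 0.166, 0, -0.3, 0]
    - [0, 0.021, -0.168, 0.194, 0, -0.35, 0]
    - [0, 0.024, -0.192, 0.22, 0, -0.4, 0]
    - [0, 0.027, -0.216, 0.249, 0, -0.45, 0]
    - [0, 0.03, -0.24, 0.276, 0, -0.5, 0]
  squeeze: 100

```text
time: 1.03
tool_pos: [362.9, 271.7, 201.2]
tcp_rot: [-0.0, 61.2, -15.5]
ft_force: [0.6, 0.5, -0.2]
finger_gap: 85.2
```

```bash
python3 - <<'E'
from goal import *
R=toolR(-16.2); report(tcp_of_grasp(HG,R,19-90),R); print(sense()["joint_pos"])
E
```

```text
t 1.0333 shift [ 0.04   -0.0598  0.0561] rv [ 0.0107 -0.1083 -0.0065] deg 6.2 mm 91.2
[ 50.82511703 -28.08773311 124.47904044 -27.44727664  73.15700764
 -18.03881595]
```

Emit:
drive_tool:
  deltas:
    - [0, 0.007, -0.01, 0.009, 0.002, -0.018, -0.001]
    - [0, 0.013, -0.02, 0.019, 0.004, -0.036, -0.002]
    - [0, 0.02, -0.03, 0.028, 0.006, -0.054, -0.003]
    - [0, 0.027, -0.04, 0.037, 0.008, -0.072, -0.004]
    - [0, 0.033, -0.05, 0.047, 0.01, -0.09, -0.005]
    - [0, 0.04, -0.06, 0.056, 0.011, -0.108, -0.0065]
    - [0, 0.04, -0.06, 0.056, 0.011, -0.108, -0.0065]
    - [0, 0.04, -0.06, 0.056, 0.011, -0.108, -0.0065]
    - [0, 0.04, -0.06, 0.056, 0.011, -0.108, -0.0065]
    - [0, 0.04, -0.06, 0.056, 0.011, -0.108, -0.0065]

```text
time: 1.87
tool_pos: [411.9, 197.6, 193.3]
tcp_rot: [0.1, 55.2, -16.2]
ft_force: [-0.0, 1.3, -0.8]
finger_gap: 85.5
```

```bash
python3 - <<'E'
from goal import *; from bench import snapshot
R=toolR(-16.2); report(tcp_of_grasp(HG,R,19-90),R); report(tcp_of_grasp(HG,R),R);s=sense();print(s["joint_pos"],s["ft_force"])
T=snapshot("top");D=snapshot("side")
TIP=[ (s["tool_pos"],(0,255,0)),(HG,(0,0,255))]
draw(T,None,TIP,4,180,220,140,140,"p1.png");draw(D,None,TIP,4,320,160,140,140,"p2.png")
cv2.imwrite("pics/p12.png",cv2.resize(np.hstack([cv2.imread("pics/p1.png"),cv2.imread("pics/p2.png")]),(800,400)))
E
```

```text
t 1.8667 shift [ 0.001  -0.0014  0.0011] rv [-0.0008 -0.0031 -0.0005] deg 0.2 mm 2.1
 t 1.8667 shift [ 0.091  -0.0015  0.0014] rv [-0.0008 -0.0031 -0.0005] deg 0.2 mm 91.0
[ 41.4709932  -35.53417472 132.22449571 -31.73592447  66.46319268
 -23.72523821] [-0.0253683   1.28832436 -0.75430644]
```

View pics/p12.png

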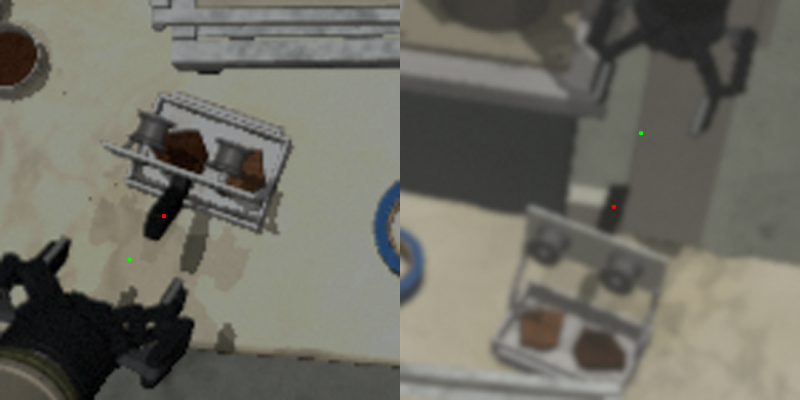

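The open gripper at top (120,290) points straight at the black handle (163,215). I'll advance along the tool axis.

Emit:
drive_tool:
  deltas:
    - [0, 0.015, -0.001, 0.001, 0, -0.003, 0]
    - [0, 0.03, -0.0015, 0.0014, 0, -0.003, 0]
    - [0, 0.045, -0.0015, 0.0014, 0, -0.003, 0]
    - [0, 0.06, -0.0015, 0.0014, 0, -0.003, 0]
    - [0, 0.072, -0.0015, 0.0014, 0, -0.003, 0]
    - [0, 0.082, -0.0015, 0.0014, 0, -0.003, 0]
    - [0, 0.091, -0.0015, 0.0014, 0, -0.003, 0]
    - [0, 0.091, -0.0015, 0.0014, 0, -0.003, 0]
    - [0, 0.091, -0.0015, 0.0014, 0, -0.003, 0]
    - [0, 0.091, -0.0015, 0.0014, 0, -0.003, 0]

```text
time: 2.8
tool_pos: [462.7, 181.0, 119.6]
tcp_rot: [0.1, 55.0, -16.2]
ft_force: [0.4, -0.6, 0.3]
finger_gap: 85.6
```

```bash
python3 - <<'E'
from goal import *; from bench import snapshot
R=toolR(-16.2); report(tcp_of_grasp(HG,R),R);s=sense();print(s["joint_pos"],s["ft_force"])
T=snapshot("top");D=snapshot("side")
crop(T,180,220,140,140,4,"p3.png");crop(D,320,160,140,140,4,"p4.png")
cv2.imwrite("pics/p34.png",cv2.resize(np.hstack([cv2.imread("pics/p3.png"),cv2.imread("pics/p4.png")]),(800,400)))
E
```

```text
t 2.8 shift [ 0.      0.0004 -0.0003] rv [-0.0009  0.0003 -0.    ] deg 0.1 mm 0.5
[ 34.15616635 -24.62531831 133.26451134 -33.84346621  52.50532475
 -23.08178771] [ 0.42764626 -0.62003898  0.32463077]
```

View pics/p34.png

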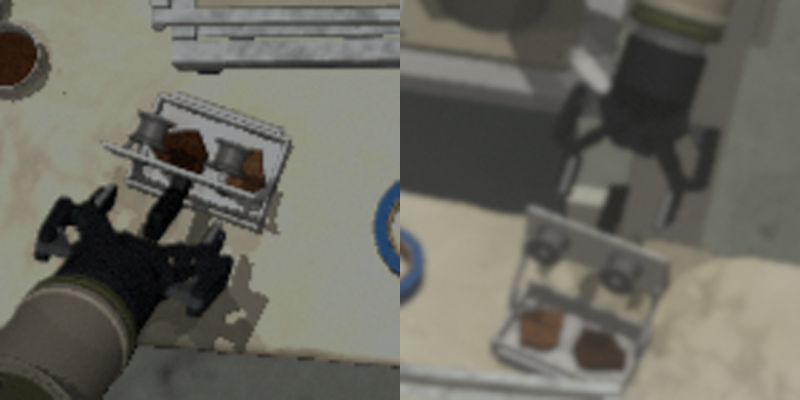

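The handle (165,205 in the top view) sits between the fingers, so I'll close.

Emit:
drive_tool:
  deltas:
    - [120, 0, 0, 0, 0, 0, 0]
    - [180, 0, 0, 0, 0, 0, 0]
    - [255, 0, 0, 0, 0, 0, 0]
    - [255, 0, 0, 0, 0, 0, 0]
    - [255, 0, 0, 0, 0, 0, 0]
    - [255, 0, 0, 0, 0, 0, 0]
    - [255, 0, 0, 0, 0, 0, 0]
    - [255, 0, 0, 0, 0, 0, 0]
    - [255, 0, 0, 0, 0, 0, 0]
    - [255, 0, 0, 0, 0, 0, 0]
  squeeze: 100

```text
time: 3.73
tool_pos: [462.6, 180.8, 119.2]
tcp_rot: [0.0, 55.0, -16.2]
ft_force: [-2.0, 1.0, 1.3]
finger_gap: 15.1
```

```bash
python3 - <<'E'
from goal import *; from bench import snapshot
R=toolR(-16.2); report(tcp_of_grasp(HG,R)+[0,0,100],R);s=sense();print(s["joint_pos"],s["ft_force"],s["wrist_torque"],s["finger_gap"])
T=snapshot("top");D=snapshot("side")
crop(T,205,240,100,75,4,"p5.png");crop(D,320,215,100,75,4,"p6.png")
cv2.imwrite("pics/p56.png",np.hstack([cv2.imread("pics/p5.png"),cv2.imread("pics/p6.png")]))
E
```

```text
t 3.7333 shift [-0.0823  0.0006  0.0573] rv [-0.0008  0.0001  0.0001] deg 0.0 mm 100.2
[ 34.13142591 -24.60699756 133.29675836 -33.84869715  52.46295094
 -23.07931947] [-1.97736118  1.03482896  1.29790251] [0.08415646 0.38710162 0.05073489] 15.059752302687004
```

View pics/p56.png

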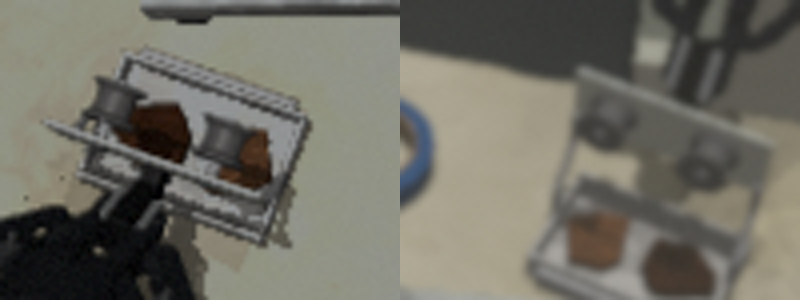

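Gripped (15.1 mm gap) and the trolley is undisturbed. I'll lift straight up by about 150 mm.

Emit:
drive_tool:
  deltas:
    - [255, -0.004, 0, 0.003, 0, 0, 0]
    - [255, -0.012, 0, 0.0084, 0, 0, 0]
    - [255, -0.025, 0, 0.0175, 0, 0, 0]
    - [255, -0.041, 0, 0.0287, 0, 0, 0]
    - [255, -0.058, 0, 0.0406, 0, 0, 0]
    - [255, -0.075, 0, 0.0525, 0, 0, 0]
    - [255, -0.092, 0, 0.0644, 0, 0, 0]
    - [255, -0.107, 0, 0.0749, 0, 0, 0]
    - [255, -0.118, 0, 0.0826, 0, 0, 0]
    - [255, -0.123, 0, 0.086, 0, 0, 0]

```text
time: 4.67
tool_pos: [463.0, 181.0, 272.3]
tcp_rot: [0.3, 54.9, -16.0]
ft_force: [-0.3, 0.0, -2.4]
finger_gap: 15.1
```

```bash
python3 - <<'E'
from goal import *; from bench import snapshot
s=sense();print(s["tool_pos"],s["joint_pos"],s["ft_force"],s["wrist_torque"],s["finger_gap"])
T=snapshot("top");D=snapshot("side")
R=Ro.from_euler('xyz',s["tcp_rot"],degrees=True)
# trolley frame from nominal grasp
Rt=R*toolR(0).inv(); h=s["tool_pos"]-R.apply([19,0,0])
F=lambda p: h+Rt.apply(np.array(p,float)-[-64,0,135])
g=(0,255,0)
pts=[([0,35,125],(0,0,255)),([0,-35,125],(0,0,255))]+[([x,yy,22],(255,0,0)) for x in(-44,44) for yy in(-65,65)]+[([-24,yy,139],(0,255,255)) for yy in(-68,68)]
draw(T,F,pts,5,200,220,110,80,"p7.png");draw(D,F,pts,5,330,170,110,110,"p8.png")
E
```

```text
[463.02915615 181.03895886 272.30348979] [ 34.13167626 -33.50006091 122.84011936 -28.25175481  68.94576939
 -34.37723761] [-0.26034716  0.02762317 -2.41127447] [0.17061935 0.62409769 0.00481848] 15.05215483243642
```

View pics/p7.png

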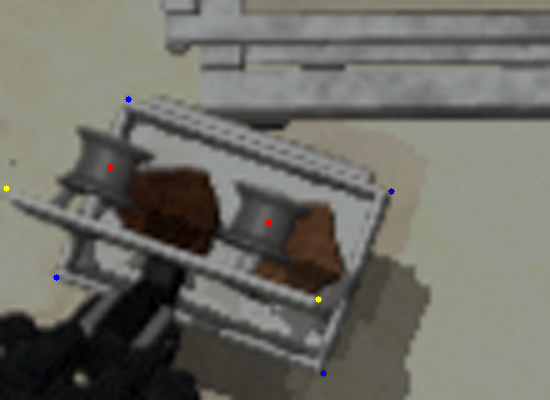

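View pics/p8.png

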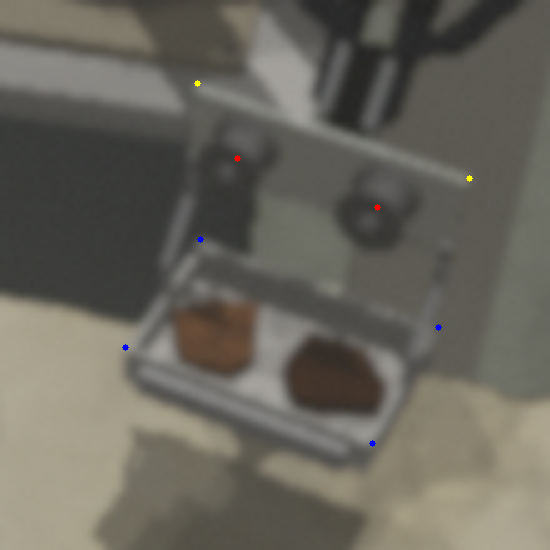

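The trolley hangs as predicted and both pieces are in the tray (215,335 and 335,370 in the side crop). Next I'll carry it to a pre-insert pose in front of the rail.

```bash
cat >> goal.py <<'E'
def wheel_goal(xoff,lift,u=80,tilt=TILT,yaw=-92.6,rl=.105):
    R=toolR(yaw,tilt,rl)
    w=RK(rail(u))+(Ro.from_euler('z',yaw,degrees=True)).apply([xoff,0,lift])
    Rt=Ro.from_euler('z',yaw,degrees=True)*Ro.from_euler('x',rl)
    h=w+Rt.apply([-64,0,22])
    return tcp_of_grasp(h,R),R
E
python3 - <<'E'
from goal import *
p,R=wheel_goal(-90,25); print(p); report(p,R); report(*wheel_goal(0,0))
print(p,wheel_goal(0,0)[0])
s=sense();R0=Ro.from_euler('xyz',s["tcp_rot"],degrees=True)
print(s["tool_pos"])
E
```

```text
[ 639.59518447 -120.92371858  249.78523819]
 t 4.7667 shift [ 0.1628 -0.2404  0.1963] rv [ 1.1401 -0.0701 -0.6927] deg 76.5 mm 350.4
 t 4.7667 shift [ 0.1953 -0.3279  0.1994] rv [ 1.1401 -0.0701 -0.6927] deg 76.5 mm 430.6
[ 639.59518447 -120.92371858  249.78523819] [ 635.51251554 -210.83106986  224.78523819]
[462.83199893 180.93221179 270.63737782]
```

Emit:
drive_tool:
  deltas:
    - [255, 0.0016, -0.0024, 0.002, 0.0114, -0.0007, -0.0069]
    - [255, 0.0049, -0.0072, 0.0059, 0.0342, -0.0021, -0.0208]
    - [255, 0.0098, -0.0144, 0.0118, 0.0684, -0.0042, -0.0416]
    - [255, 0.0163, -0.024, 0.0196, 0.114, -0.007, -0.0693]
    - [255, 0.0236, -0.0349, 0.0285, 0.1653, -0.0102, -0.1004]
    - [255, 0.0317, -0.0469, 0.0383, 0.2223, -0.0137, -0.1351]
    - [255, 0.0399, -0.0589, 0.0481, 0.2793, -0.0172, -0.1697]
    - [255, 0.0488, -0.0721, 0.0589, 0.342, -0.021, -0.2078]
    - [255, 0.057, -0.0841, 0.0687, 0.399, -0.0245, -0.2424]
    - [255, 0.0651, -0.0962, 0.0785, 0.456, -0.028, -0.2771]

```text
time: 5.6
tool_pos: [533.0, 58.4, 258.9]
tcp_rot: [3.7, 54.0, -44.0]
ft_force: [0.3, 0.3, -2.2]
finger_gap: 14.4
```

```bash
python3 - <<'E'
from goal import *
report(*wheel_goal(-90,25)); s=sense(); print(s["tool_pos"],s["joint_pos"],s["ft_force"])
E
```

```text
t 5.6 shift [ 0.1257 -0.0446  0.1606] rv [ 0.6827 -0.0409 -0.4094] deg 45.7 mm 208.8
[533.01481066  58.39737951 258.89304895] [ 21.90528997 -18.3567313  113.87320799 -34.47910275  71.52546533
 -12.93177712] [ 0.27884484  0.27551573 -2.18137494]
```

Emit:
drive_tool:
  deltas:
    - [255, 0.01, -0.0036, 0.0128, 0.0546, -0.0033, -0.0327]
    - [255, 0.0189, -0.0067, 0.0241, 0.1025, -0.0062, -0.0614]
    - [255, 0.0277, -0.0098, 0.0353, 0.1503, -0.009, -0.09]
    - [255, 0.0365, -0.0129, 0.0466, 0.1981, -0.0119, -0.1186]
    - [255, 0.0453, -0.0161, 0.0578, 0.2459, -0.0148, -0.1472]
    - [255, 0.0541, -0.0192, 0.0691, 0.2937, -0.0176, -0.1759]
    - [255, 0.0629, -0.0223, 0.0803, 0.3415, -0.0205, -0.2045]
    - [255, 0.0716, -0.0254, 0.0915, 0.3893, -0.0234, -0.2331]
    - [255, 0.0792, -0.0281, 0.1012, 0.4303, -0.0258, -0.2577]
    - [255, 0.0855, -0.0303, 0.1092, 0.4644, -0.0279, -0.2781]

```text
time: 6.43
tool_pos: [606.1, -63.1, 252.5]
tcp_rot: [8.4, 54.1, -71.1]
ft_force: [0.3, 0.0, -2.9]
finger_gap: 14.8
```

```bash
python3 - <<'E'
from goal import *
report(*wheel_goal(-90,25)); s=sense(); print(s["tool_pos"],s["joint_pos"],s["ft_force"])
E
```

```text
t 6.4333 shift [0.0406 0.0204 0.049 ] rv [ 0.2189 -0.0136 -0.1313] deg 14.6 mm 66.9
[606.06869197 -63.13499268 252.49573943] [  9.25335244   2.04483489  96.06004551 -36.27312122  77.81921458
   5.38598329] [ 0.2940638   0.03155277 -2.8757067 ]
```

Emit:
drive_tool:
  deltas:
    - [255, 0.0065, 0.0033, 0.0078, 0.035, -0.0022, -0.021]
    - [255, 0.0126, 0.0063, 0.0152, 0.0679, -0.0042, -0.0407]
    - [255, 0.0187, 0.0094, 0.0225, 0.1007, -0.0063, -0.0604]
    - [255, 0.0244, 0.0122, 0.0294, 0.1313, -0.0082, -0.0788]
    - [255, 0.0292, 0.0147, 0.0353, 0.1576, -0.0098, -0.0945]
    - [255, 0.0337, 0.0169, 0.0407, 0.1817, -0.0113, -0.109]
    - [255, 0.0373, 0.0188, 0.0451, 0.2014, -0.0125, -0.1208]
    - [255, 0.0398, 0.02, 0.048, 0.2145, -0.0133, -0.1287]
    - [255, 0.0406, 0.0204, 0.049, 0.2189, -0.0136, -0.1313]
    - [255, 0.0406, 0.0204, 0.049, 0.2189, -0.0136, -0.1313]

```text
time: 7.27
tool_pos: [640.1, -119.5, 251.9]
tcp_rot: [10.6, 54.6, -83.7]
ft_force: [0.0, 1.4, -3.4]
finger_gap: 14.7
```

Emit:
drive_tool:
  deltas:
    - [255, 0, 0, 0, 0, 0, 0]
    - [255, 0, 0, 0, 0, 0, 0]
    - [255, 0, 0, 0, 0, 0, 0]
    - [255, 0, 0, 0, 0, 0, 0]
    - [255, 0, 0, 0, 0, 0, 0]
    - [255, 0, 0, 0, 0, 0, 0]
    - [255, 0, 0, 0, 0, 0, 0]
    - [255, 0, 0, 0, 0, 0, 0]
    - [255, 0, 0, 0, 0, 0, 0]
    - [255, 0, 0, 0, 0, 0, 0]

```text
time: 8.1
tool_pos: [640.0, -119.3, 252.0]
tcp_rot: [10.6, 54.6, -83.7]
ft_force: [-0.9, 0.8, -3.2]
finger_gap: 14.8
```

```bash
cat > look.py <<'E'
from goal import *; from bench import snapshot
import sys
n=sys.argv[1]
s=sense();print(s["tool_pos"],s["joint_pos"],s["ft_force"],s["wrist_torque"],s["finger_gap"])
T=snapshot("top");D=snapshot("side")
R=Ro.from_euler('xyz',s["tcp_rot"],degrees=True)
Rt=R*toolR(0).inv(); h=s["tool_pos"]-R.apply([19,0,0])
F=lambda p: h+Rt.apply(np.array(p,float)-[-64,0,135])
pts=[([0,35,125],(0,0,255)),([0,-35,125],(0,0,255))]+[([x,yy,22],(255,0,0)) for x in(-44,44) for yy in(-65,65)]+[([-24,yy,139],(0,255,255)) for yy in(-68,68)]
pts=[(F(p),c) for p,c in pts]+[(RK(rail(u)),(0,255,0)) for u in(0,45,80,115)]
if len(sys.argv)>2: pts=[]
draw(T,None,pts,4,350,150,130,150,n+"t.png");draw(D,None,pts,4,160,140,130,150,n+"s.png")
im=np.hstack([cv2.imread(f"pics/{n}{c}.png") for c in "ts"]); cv2.imwrite(f"pics/{n}.png",cv2.resize(im,None,fx=.769,fy=.769))
E
python3 look.py q1; python3 -c "
from goal import *
report(*wheel_goal(-90,25));report(*wheel_goal(0,25))"
```

```text
[ 639.97974692 -119.28393091  252.04713343] [  3.67469789  12.44422869  84.62520764 -35.72095718  82.69618805
  12.58528944] [-0.93826149  0.84575815 -3.1950344 ] [0.65526229 0.10103304 0.00217292] 14.783338043463555
 t 8.2 shift [ 0.0028 -0.0006  0.0001] rv [ 0.0022 -0.0011 -0.0043] deg 0.3 mm 2.8
 t 8.2 shift [ 0.0543 -0.001   0.0739] rv [ 0.0022 -0.0011 -0.0043] deg 0.3 mm 91.7
```

View pics/q1.png

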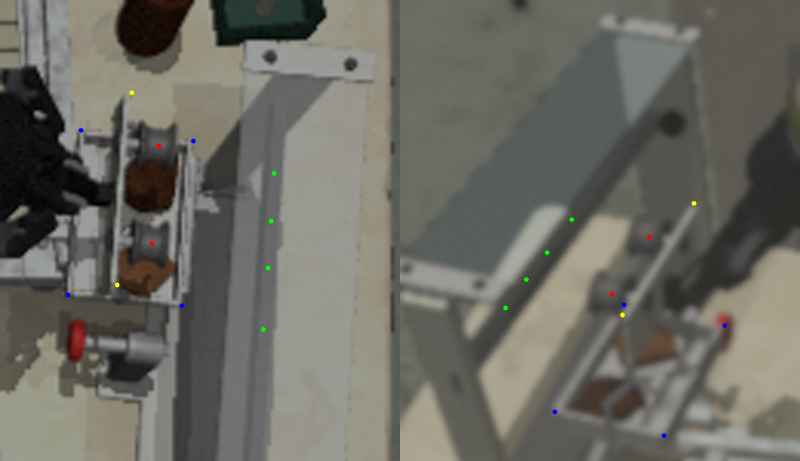

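Wheels match the prediction within about 1–2 mm and both pieces are in the tray. Before inserting I'll check the rail's lateral position more closely.

```bash
python3 - <<'E'
from h import *; import pickle
S=pickle.load(open("s0.pkl","rb"));T=S["top"];D=S["side"]
g=(0,255,0)
a=[(rail(u)+np.array([x,0,0])*0+[x,0,0] if 0 else [x,u*c6,210+u*s6],c) for u in(-150,-50,0,50,80,110,150) for x,c in((-5,g),(5,(0,0,255)))]
b=[([-45,u*c6,280+u*s6],(255,0,0)) for u in(-150,-80,80,150)]
draw(T,RK,a+b,6,400,160,75,100,"r1.png");draw(D,RK,a+b,6,160,140,90,100,"r2.png")
cv2.imwrite("pics/r12.png",cv2.resize(np.hstack([cv2.imread("pics/r1.png"),cv2.imread("pics/r2.png")]),None,fx=.8,fy=.8))
E
```

```text
(no output)
```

View pics/r12.png

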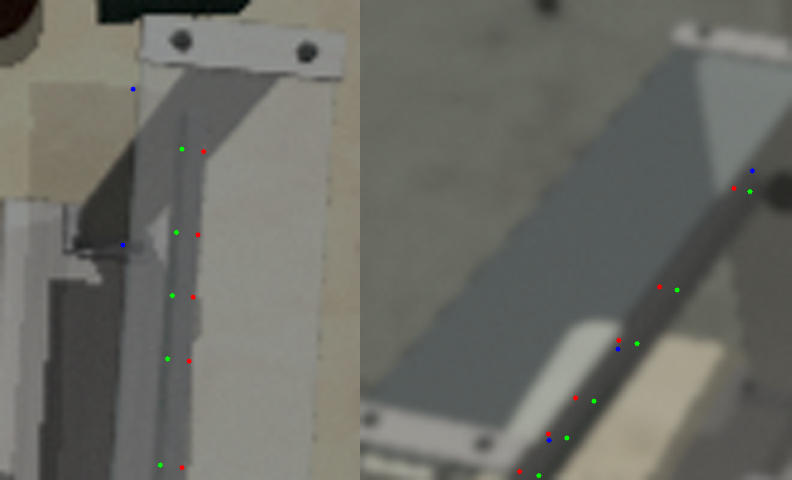

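The rail sits about 1.5 mm further to rack +x than my estimate, so I'm including that. Insert with 25 mm of lift.

Emit:
drive_tool:
  deltas:
    - [255, 0.004, 0, 0.005, 0.001, 0, -0.002]
    - [255, 0.01, 0, 0.0135, 0.002, -0.001, -0.004]
    - [255, 0.017, -0.001, 0.023, 0.002, -0.001, -0.004]
    - [255, 0.024, -0.001, 0.033, 0.002, -0.001, -0.004]
    - [255, 0.031, -0.001, 0.043, 0.002, -0.001, -0.004]
    - [255, 0.039, -0.001, 0.053, 0.002, -0.001, -0.004]
    - [255, 0.046, -0.001, 0.0625, 0.002, -0.001, -0.004]
    - [255, 0.051, -0.001, 0.07, 0.002, -0.001, -0.004]
    - [255, 0.055, -0.001, 0.075, 0.002, -0.001, -0.004]
    - [255, 0.055, -0.001, 0.075, 0.002, -0.001, -0.004]

```text
time: 9.03
tool_pos: [635.0, -213.8, 249.9]
tcp_rot: [10.4, 54.5, -84.2]
ft_force: [-0.2, 0.3, -3.7]
finger_gap: 15.1
```

```bash
python3 look.py q2; python3 -c "
from goal import *
report(*wheel_goal(1.5,25));report(*wheel_goal(1.5,5));report(*wheel_goal(1.5,0))"
```

```text
[ 634.99612753 -213.81223966  249.94022038] [ -5.09175275  11.03947275  86.46096168 -35.68748207  77.55657442
   5.8678073 ] [-0.22051234  0.26508078 -3.74337037] [0.73639736 0.06778399 0.08746547] 15.114829399863087
 t 9.1333 shift [0.0001 0.0002 0.    ] rv [-0.0003 -0.0003 -0.    ] deg 0.0 mm 0.2
 t 9.1333 shift [ 0.0164 -0.0019 -0.0114] rv [-0.0003 -0.0003 -0.    ] deg 0.0 mm 20.0
 t 9.1333 shift [ 0.0205 -0.0025 -0.0142] rv [-0.0003 -0.0003 -0.    ] deg 0.0 mm 25.0
```

View pics/q2.png

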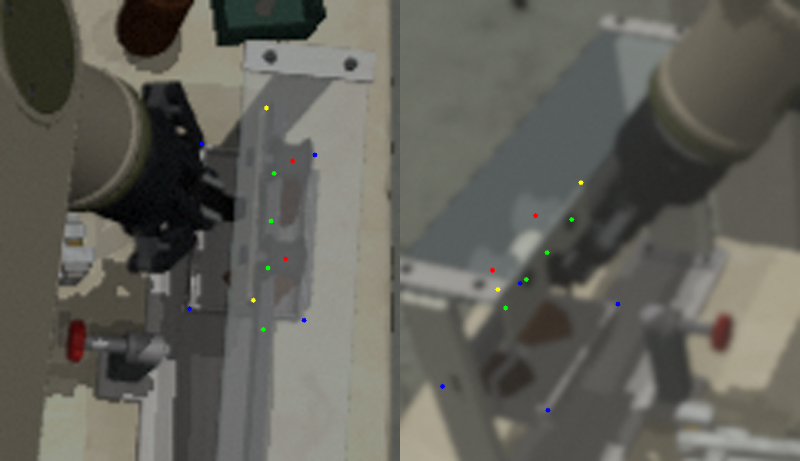

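It is in position under the guard with no contact force. I'll lower gently by 20 mm and then in small steps.

Emit:
drive_tool:
  deltas:
    - [255, 0.002, 0, -0.001, 0, 0, 0]
    - [255, 0.004, -0.0005, -0.003, 0, 0, 0]
    - [255, 0.0065, -0.001, -0.0045, 0, 0, 0]
    - [255, 0.009, -0.001, -0.006, 0, 0, 0]
    - [255, 0.0115, -0.0015, -0.008, 0, 0, 0]
    - [255, 0.014, -0.0015, -0.0095, 0, 0, 0]
    - [255, 0.0155, -0.002, -0.011, 0, 0, 0]
    - [255, 0.0165, -0.002, -0.0115, 0, 0, 0]
    - [255, 0.0165, -0.002, -0.0115, 0, 0, 0]
    - [255, 0.0165, -0.002, -0.0115, 0, 0, 0]

```text
time: 9.97
tool_pos: [635.5, -212.2, 229.7]
tcp_rot: [10.4, 54.6, -84.1]
ft_force: [0.1, -0.5, -3.4]
finger_gap: 14.9
```

```bash
python3 -c "
from goal import *
report(*wheel_goal(1.5,0));s=sense();print(s['ft_force'],s['wrist_torque'],s['tool_pos'])"
```

```text
t 9.9667 shift [ 0.0041 -0.0006 -0.0027] rv [ 0.0002 -0.0001 -0.0003] deg 0.0 mm 4.9
[ 0.07331008 -0.4588211  -3.37148211] [ 0.7456285   0.06723732 -0.01515515] [ 635.51613706 -212.18995087  229.67646124]
```

Emit:
drive_tool:
  deltas:
    - [255, 0.0005, 0, -0.0003, 0, 0, 0]
    - [255, 0.001, 0, -0.0006, 0, 0, 0]
    - [255, 0.0015, -0.0002, -0.001, 0, 0, 0]
    - [255, 0.002, -0.0003, -0.0013, 0, 0, 0]
    - [255, 0.0025, -0.0003, -0.0017, 0, 0, 0]
    - [255, 0.003, -0.0004, -0.002, 0, 0, 0]
    - [255, 0.0035, -0.0005, -0.0023, 0, 0, 0]
    - [255, 0.004, -0.0005, -0.0027, 0, 0, 0]
    - [255, 0.004, -0.0005, -0.0027, 0, 0, 0]
    - [255, 0.004, -0.0005, -0.0027, 0, 0, 0]

```text
time: 10.8
tool_pos: [635.6, -212.6, 225.3]
tcp_rot: [10.5, 54.5, -84.0]
ft_force: [-0.6, -2.1, -1.0]
finger_gap: 14.7
```

```bash
python3 look.py q3 x; python3 -c "
from goal import *
report(*wheel_goal(1.5,0));s=sense();print(s['ft_force'],s['wrist_torque'],s['tool_pos'])"
```

```text
[ 635.60702523 -212.56462265  225.25027405] [ -4.97179367  12.06662428  87.92931657 -36.05080673  75.53449978
   7.42277683] [-0.58065772 -2.08910463 -1.03438812] [ 0.13593688  0.05989785 -0.09785615] 14.674406558132276
 t 10.9 shift [ 0.0002 -0.0002 -0.0003] rv [-0.0002  0.0003 -0.0005] deg 0.0 mm 0.4
[-0.5497857  -2.27664328 -0.31625737] [ 0.06042486  0.10300612 -0.08911979] [ 635.58254716 -212.50728446  225.14114793]
```

View pics/q3.png

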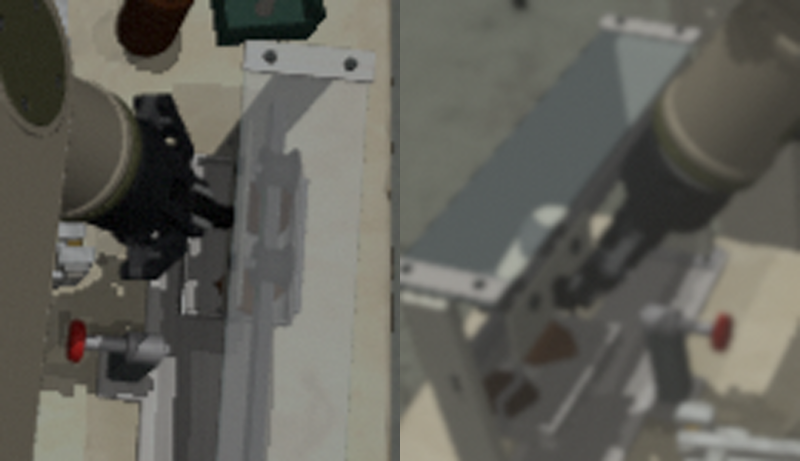

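```bash
python3 - <<'E'
from h import *; from bench import snapshot
T=snapshot("top"); crop(T,405,180,60,85,8,"z1.png"); D=snapshot("side"); crop(D,230,190,60,85,8,"z2.png")
im=np.hstack([cv2.convertScaleAbs(cv2.imread(f"pics/z{i}.png"),alpha=a,beta=0) for i,a in((1,1.6),(2,1.6))]); cv2.imwrite("pics/z12.png",cv2.resize(im,None,fx=.83,fy=.83))
E
```

```text
(no output)
```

View pics/z12.png

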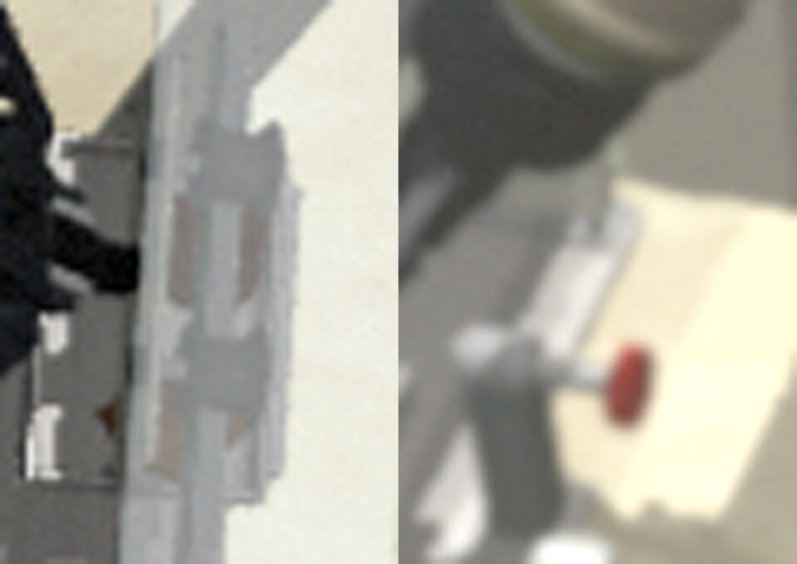

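The weight is on the rail (Fz went from -3.4 to -0.3), with a 2.3 N sideways pull towards rack +x. I'll shift about 2 mm that way.

Emit:
drive_tool:
  deltas:
    - [255, 0.0003, 0, 0.0004, 0, 0, 0]
    - [255, 0.0006, 0, 0.0008, 0, 0, 0]
    - [255, 0.0009, 0, 0.0012, 0, 0, 0]
    - [255, 0.0011, 0, 0.0016, 0, 0, 0]
    - [255, 0.0011, 0, 0.0016, 0, 0, 0]
    - [255, 0.0011, 0, 0.0016, 0, 0, 0]
    - [255, 0.0011, 0, 0.0016, 0, 0, 0]
    - [255, 0.0011, 0, 0.0016, 0, 0, 0]
    - [255, 0.0011, 0, 0.0016, 0, 0, 0]
    - [255, 0.0011, 0, 0.0016, 0, 0, 0]

```text
time: 11.83
tool_pos: [635.4, -214.2, 224.7]
tcp_rot: [10.4, 54.6, -84.1]
ft_force: [0.1, 0.6, -0.8]
finger_gap: 15.2
```

```bash
python3 -c "
from goal import *
s=sense();print(s['ft_force'],s['wrist_torque'],s['tool_pos'])"
```

```text
[ 0.05883206  0.60598709 -0.82625745] [ 0.51332983  0.06869926 -0.07191238] [ 635.3794204 -214.1909636  224.706542 ]
```

Emit:
drive_tool:
  deltas:
    - [255, 0.0003, 0, -0.0002, 0, 0, 0]
    - [255, 0.0006, 0, -0.0004, 0, 0, 0]
    - [255, 0.0008, -0.0001, -0.0006, 0, 0, 0]
    - [255, 0.0008, -0.0001, -0.0006, 0, 0, 0]
    - [255, 0.0008, -0.0001, -0.0006, 0, 0, 0]
    - [255, 0.0008, -0.0001, -0.0006, 0, 0, 0]
    - [255, 0.0008, -0.0001, -0.0006, 0, 0, 0]
    - [255, 0.0008, -0.0001, -0.0006, 0, 0, 0]
    - [255, 0.0008, -0.0001, -0.0006, 0, 0, 0]
    - [255, 0.0008, -0.0001, -0.0006, 0, 0, 0]

```text
time: 12.67
tool_pos: [635.7, -214.2, 224.3]
tcp_rot: [10.5, 54.5, -84.0]
ft_force: [-0.6, 2.2, 5.8]
finger_gap: 15.1
```

```bash
python3 - <<'E'
from goal import *
for _ in range(1):
    s=sense();print(s['ft_force'],s['wrist_torque'],s['tool_pos'])
from bench import snapshot
T=snapshot("top"); crop(T,405,180,60,85,8,"z3.png"); D=snapshot("side"); crop(D,160,170,85,120,6,"z4.png")
a,b=[cv2.convertScaleAbs(cv2.imread(f"pics/z{i}.png"),alpha=1.6) for i in(3,4)]
im=np.hstack([cv2.resize(a,(400,567)),cv2.resize(b,(400,567))]); cv2.imwrite("pics/z34.png",im)
E
```

```text
[-0.62400406  2.15937317  5.77401612] [-0.18555164  0.11724871 -0.14808039] [ 635.68864683 -214.19819695  224.32037302]
```

View pics/z34.png

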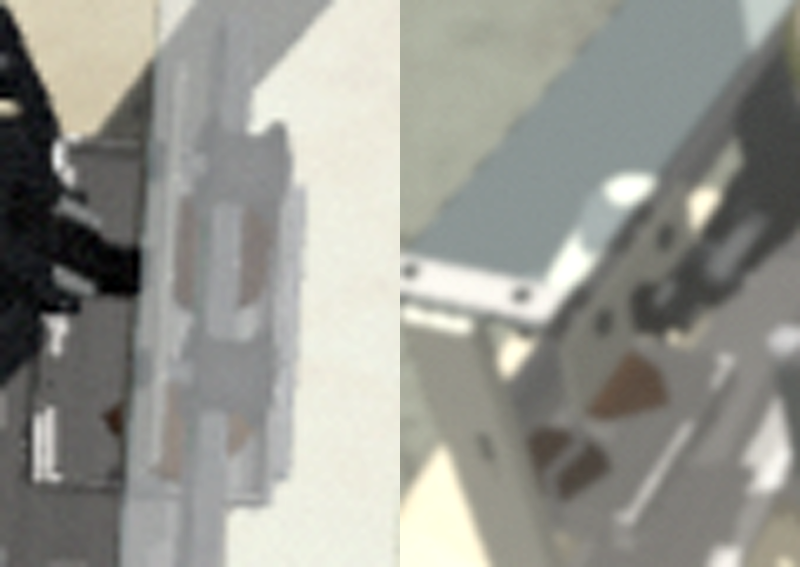

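Both wheels are seated on the rail, pressing with about 6 N. I'll open part way (~35 mm) first, then retract along the tool axis.

Emit:
drive_tool:
  deltas:
    - [150, 0, 0, 0, 0, 0, 0]
    - [150, 0, 0, 0, 0, 0, 0]
    - [150, 0, 0, 0, 0, 0, 0]
    - [150, 0, 0, 0, 0, 0, 0]
    - [150, 0, 0, 0, 0, 0, 0]
    - [150, 0, 0, 0, 0, 0, 0]
    - [150, -0.003, 0, 0, 0, 0, 0]
    - [150, -0.006, 0, 0, 0, 0, 0]
    - [150, -0.01, 0, 0, 0, 0, 0]
    - [150, -0.015, 0, 0, 0, 0, 0]

```text
time: 13.6
tool_pos: [634.5, -205.3, 236.4]
tcp_rot: [10.4, 54.6, -84.1]
ft_force: [-0.3, -0.0, -0.3]
finger_gap: 35.4
```

```bash
python3 look.py q4 x; python3 -c "
from goal import *
report(*wheel_goal(1.5,0));s=sense();print(s['ft_force'],s['wrist_torque'],s['tool_pos'])"
```

```text
[ 634.46313486 -205.29464857  236.38338539] [ -4.31515672  11.44032316  87.43963319 -35.87712256  76.83766257
   7.2578747 ] [-0.33245767 -0.01856289 -0.33078958] [ 0.33588214  0.04153309 -0.04771989] 35.39679130116159
 t 13.7 shift [ 0.0146 -0.0008 -0.0013] rv [-0.0005 -0.0001 -0.0023] deg 0.1 mm 14.7
[-0.18270176 -0.01900291 -0.14005456] [ 0.28621269  0.06050044 -0.06985169] [ 635.17310736 -204.98759406  237.52513979]
```

View pics/q4.png

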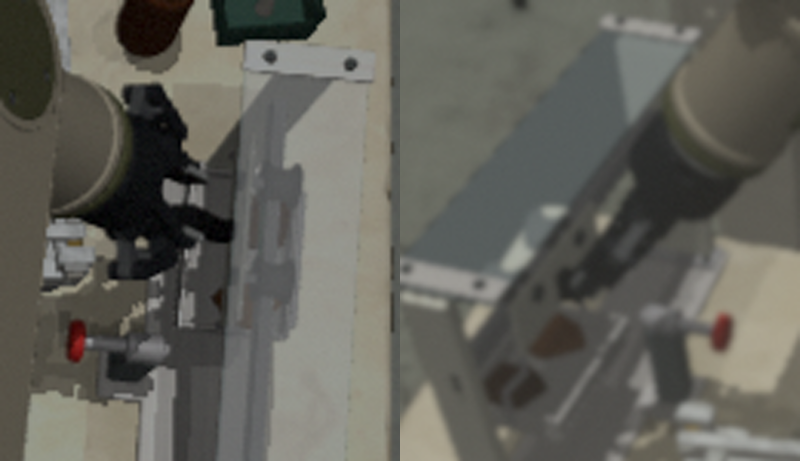

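The trolley rolled about 10 mm and is held only by the lower finger. Retracting releases it.

Emit:
drive_tool:
  deltas:
    - [150, -0.012, 0, 0, 0, 0, 0]
    - [150, -0.03, 0, 0, 0, 0, 0]
    - [150, -0.055, 0, 0, 0, 0, 0]
    - [150, -0.08, 0, 0, 0, 0, 0]
    - [150, -0.1, 0, 0, 0, 0, 0]
    - [150, -0.11, 0, 0, 0, 0, 0]
    - [150, -0.115, 0, 0, 0, 0, 0]
    - [150, -0.115, 0, 0, 0, 0, 0]
    - [150, -0.115, 0, 0, 0, 0, 0]
    - [150, -0.115, 0, 0, 0, 0, 0]

```text
time: 14.53
tool_pos: [627.1, -139.7, 328.1]
tcp_rot: [10.2, 54.6, -84.3]
ft_force: [0.2, 0.1, 0.5]
finger_gap: 35.3
```

```bash
python3 look.py q5 x
```

```text
[ 627.07241445 -139.67789926  328.05422393] [  1.84706698   8.43585354  81.18340217 -35.36450786  88.06398259
   6.8092759 ] [0.22878007 0.10914522 0.53522255] [ 0.28854403 -0.00203659  0.01923145] 35.313127984364606
```

View pics/q5.png

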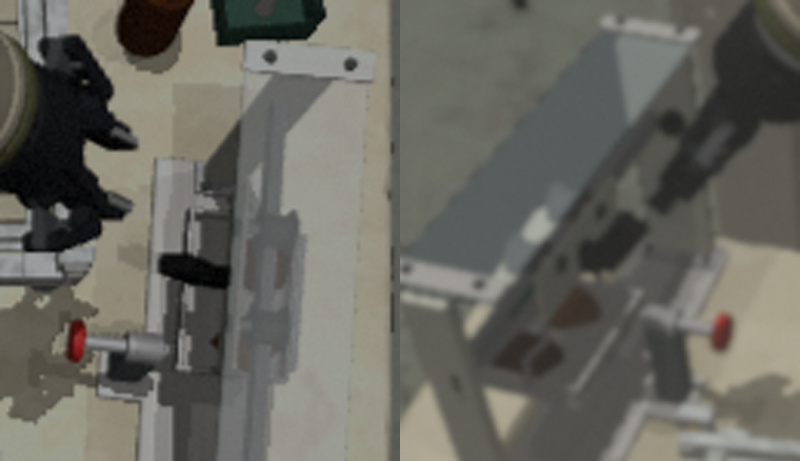

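It is free and rolling towards the stop. Meanwhile I'll work out the bolt push.

```bash
python3 - <<'E'
from goal import *; import pickle
S=pickle.load(open("s0.pkl","rb"));T=S["top"]
for uv in((380,243),(378,227),(242,243),(372,95),(376,236)): print(uv,onz(T,uv,100),onz(T,uv,60))
im=T["frame"];hsv=cv2.cvtColor(im,cv2.COLOR_BGR2HSV)
def redc(s,x0,y0,w,h):
    hs=cv2.cvtColor(s["frame"][y0:y0+h,x0:x0+w],cv2.COLOR_BGR2HSV)
    m=((hs[...,0]<8)|(hs[...,0]>172))&(hs[...,1]>130)&(hs[...,2]>60); v,u=np.nonzero(m); return (u.min()+x0,u.max()+x0,v.min()+y0,v.max()+y0,u.mean()+x0,v.mean()+y0,len(u))
a=redc(T,365,245,30,30);b=redc(S["side"],250,235,25,25);print(a,b)
p,e=tri(T,(a[4],a[5]),S["side"],(b[4],b[5]));M=Ro.from_euler('z',92.6,degrees=True);print("knob rack",M.apply(p-[554.3,-260.3,0]),e)
R=toolR(-92.6,35,0)
report(RK([-160,-3,200]),R)
report(RK([-160,-3,100]),R)
E
```

```text
(380, 243) [ 603.35403371 -152.72829874  100.        ] [ 612.35853596 -158.33807839   60.        ]
(378, 227) [ 644.05760936 -146.85198408  100.        ] [ 654.52956237 -152.24991004   60.        ]
(242, 243) [584.25619933 189.39296897 100.        ] [592.57218389 196.11739113  60.        ]
(372, 95) [1009.08636388 -122.53438774  100.        ] [1032.71838247 -127.05561246   60.        ]
(376, 236) [ 620.64566464 -142.39954993  100.        ] [ 630.27356708 -147.63695614   60.        ]
(np.int64(372), np.int64(377), np.int64(254), np.int64(267), np.float64(374.50877192982455), np.float64(260.3157894736842), 57) (np.int64(262), np.int64(266), np.int64(243), np.int64(251), np.float64(263.7857142857143), np.float64(246.71428571428572), 28)
knob rack [-119.92300524   -2.18821495  109.83607423] 3.0269181543936154
 t 14.6333 shift [ 0.0777 -0.083  -0.0987] rv [-0.0593  0.0002 -0.084 ] deg 5.9 mm 150.6
 t 14.6333 shift [ 0.1592 -0.0933 -0.1558] rv [-0.0593  0.0002 -0.084 ] deg 5.9 mm 241.5
```

Emit:
drive_tool:
  deltas:
    - [255, 0.004, -0.004, -0.005, -0.003, 0, -0.004]
    - [255, 0.0117, -0.0125, -0.0148, -0.009, 0, -0.0126]
    - [255, 0.0233, -0.0249, -0.0296, -0.018, 0, -0.025]
    - [255, 0.035, -0.0374, -0.0444, -0.027, 0, -0.038]
    - [255, 0.0466, -0.0498, -0.0592, -0.036, 0, -0.05]
    - [255, 0.0583, -0.0623, -0.074, -0.045, 0, -0.063]
    - [255, 0.068, -0.0726, -0.0864, -0.052, 0, -0.073]
    - [255, 0.074, -0.079, -0.094, -0.057, 0, -0.08]
    - [255, 0.0777, -0.083, -0.0987, -0.0593, 0, -0.084]
    - [255, 0.0777, -0.083, -0.0987, -0.0593, 0, -0.084]

```text
time: 15.47
tool_pos: [558.3, -99.7, 199.7]
tcp_rot: [-0.1, 55.0, -92.6]
ft_force: [-0.9, 0.2, 0.6]
finger_gap: -0.0
```

```bash
python3 look.py q6 x;python3 - <<'E'
from goal import *
R=toolR(-92.6,35,0)
report(RK([-160,-3,100]),R)
E
```

```text
[558.30129241 -99.65100137 199.68918303] [  5.8280723    7.92144221  95.15357187 -34.7897063   84.06792376
  14.30467656] [-0.9283855   0.19310096  0.6286277 ] [ 0.26090473 -0.00596311 -0.02887383] -0.007308419218711546
 t 15.5667 shift [ 0.0838 -0.0017 -0.0583] rv [-0.0013  0.0002 -0.0033] deg 0.2 mm 102.1
```

View pics/q6.png

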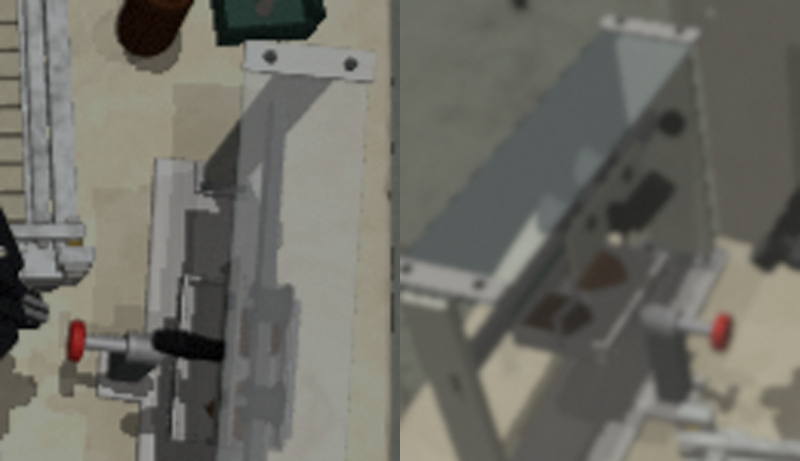

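The trolley is still rolling, its handle now at (190,345) in the top crop. I'll descend in front of the knob.

Emit:
drive_tool:
  deltas:
    - [255, 0.004, 0, -0.003, -0.0013, 0, -0.003]
    - [255, 0.0126, -0.0003, -0.0087, -0.0013, 0, -0.003]
    - [255, 0.0251, -0.0005, -0.0175, -0.0013, 0, -0.003]
    - [255, 0.0377, -0.0008, -0.0262, -0.0013, 0, -0.003]
    - [255, 0.0503, -0.001, -0.035, -0.0013, 0, -0.003]
    - [255, 0.0628, -0.0013, -0.0437, -0.0013, 0, -0.003]
    - [255, 0.074, -0.0015, -0.0515, -0.0013, 0, -0.003]
    - [255, 0.081, -0.0017, -0.0563, -0.0013, 0, -0.003]
    - [255, 0.0838, -0.0017, -0.0583, -0.0013, 0, -0.003]
    - [255, 0.0838, -0.0017, -0.0583, -0.0013, 0, -0.003]

```text
time: 16.4
tool_pos: [557.3, -100.1, 98.1]
tcp_rot: [-0.3, 55.0, -92.8]
ft_force: [-0.1, -0.4, 0.6]
finger_gap: -0.3
```

```bash
python3 look.py q7 x;python3 - <<'E'
from goal import *
R=toolR(-92.6,35,0)
report(RK([-140,-3,100]),R);report(RK([-100,-3,100]),R)
E
```

```text
[ 557.27394148 -100.08643111   98.06809718] [  5.78658573  14.66374848  98.97663519 -35.86579213  75.54113308
  20.42594114] [-0.11944302 -0.38409987  0.6424211 ] [ 0.23471683 -0.02579216 -0.01226391] -0.33352211429885087
 t 16.5 shift [0.0115 0.0002 0.0167] rv [0.0001 0.0001 0.    ] deg 0.0 mm 20.3
 t 16.5 shift [0.0345 0.0002 0.0494] rv [0.0001 0.0001 0.    ] deg 0.0 mm 60.3
```

View pics/q7.png

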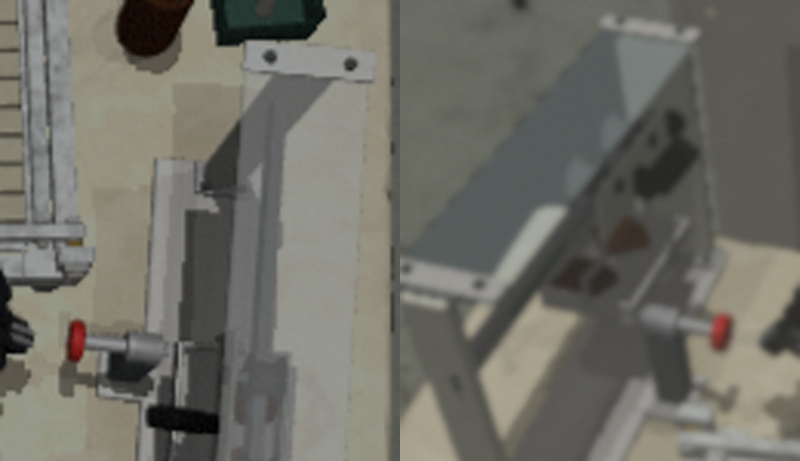

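It hasn't reached the stop yet, so I'll wait.

Emit:
drive_tool:
  deltas:
    - [255, 0, 0, 0, 0, 0, 0]
    - [255, 0, 0, 0, 0, 0, 0]
    - [255, 0, 0, 0, 0, 0, 0]
    - [255, 0, 0, 0, 0, 0, 0]
    - [255, 0, 0, 0, 0, 0, 0]
    - [255, 0, 0, 0, 0, 0, 0]
    - [255, 0, 0, 0, 0, 0, 0]
    - [255, 0, 0, 0, 0, 0, 0]
    - [255, 0, 0, 0, 0, 0, 0]
    - [255, 0, 0, 0, 0, 0, 0]

```text
time: 17.33
tool_pos: [557.9, -100.1, 99.3]
tcp_rot: [-0.1, 55.0, -92.7]
ft_force: [-0.5, -0.4, -0.8]
finger_gap: -0.1
```

```bash
sed -i 's/4,350,150,130,150/4,350,200,130,150/' look.py; python3 look.py q8 x
```

```text
[ 557.91282885 -100.05631597   99.32736402] [  5.78377597  14.56785714  98.93503392 -35.86323569  75.56316088
  20.41096958] [-0.485728   -0.44246981 -0.76228151] [0.31743587 0.01503921 0.03111833] -0.053132048827129796
```

Emit:
drive_tool:
  deltas:
    - [255, 0, 0, 0, 0, 0, 0]
    - [255, 0, 0, 0, 0, 0, 0]
    - [255, 0, 0, 0, 0, 0, 0]
    - [255, 0, 0, 0, 0, 0, 0]
    - [255, 0, 0, 0, 0, 0, 0]
    - [255, 0, 0, 0, 0, 0, 0]
    - [255, 0, 0, 0, 0, 0, 0]
    - [255, 0, 0, 0, 0, 0, 0]
    - [255, 0, 0, 0, 0, 0, 0]
    - [255, 0, 0, 0, 0, 0, 0]

```text
time: 18.27
tool_pos: [557.9, -100.0, 99.3]
tcp_rot: [-0.1, 55.0, -92.7]
ft_force: [0.4, 0.1, -0.7]
finger_gap: -0.2
```

```bash
python3 look.py q9 x; python3 -c "
import cv2
a=cv2.imread('pics/q8.png');b=cv2.imread('pics/q9.png');print(cv2.absdiff(a,b).max(),cv2.absdiff(a,b).mean())"
```

```text
[ 557.91490098 -100.01239108   99.30726925] [  5.78639185  14.56735943  98.93640055 -35.85999092  75.56058432
  20.41151075] [ 0.37254483  0.08774175 -0.6806877 ] [ 0.28205379 -0.02702592 -0.02317344] -0.21358228806432686
11 0.706059291395517
```

View pics/q8.png

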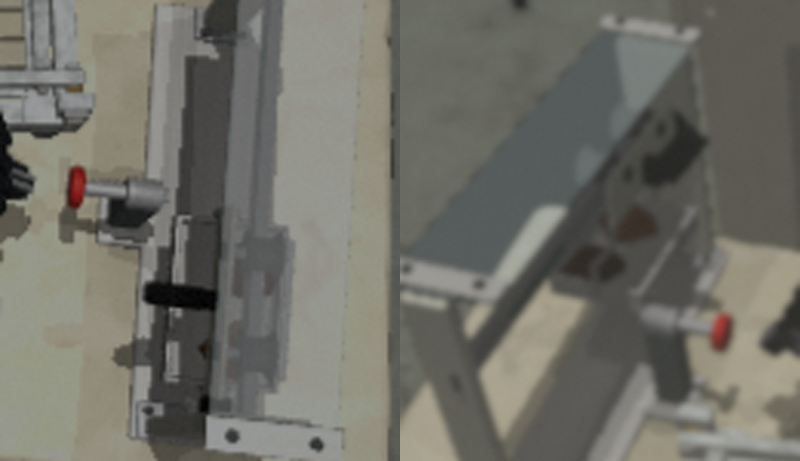

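View pics/q9.png

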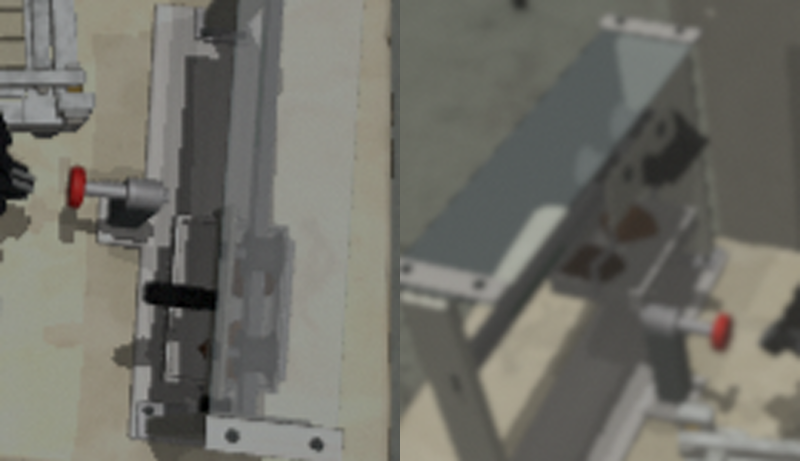

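At rest with no change between two pictures. I'll check against the expected stop pose.

```bash
python3 - <<'E'
from goal import *; import bench
T=bench.snapshot("top");D=bench.snapshot("side")
def tr(u):
    Rt=Ro.from_euler('z',-92.6,degrees=True)*Ro.from_euler('x',.105); w=RK(rail(u))+Ro.from_euler('z',-92.6,degrees=True).apply([1.5,0,0])
    return lambda p:w+Rt.apply(np.array(p,float)-[0,0,113])
F=tr(-92)
pts=[([-75.5,0,151.4],(0,255,0)),([-64,0,135],(0,255,0)),([0,35,125],(0,0,255)),([0,-35,125],(0,0,255))]+[([x,y,22],(255,0,0)) for x in(-44,44) for y in(-65,65)]+[([-24,y,139],(0,255,255)) for y in(-68,68)]
draw(T,F,pts,6,385,245,65,95,"s1.png");draw(D,F,pts,6,210,165,65,95,"s2.png")
cv2.imwrite("pics/s12.png",cv2.convertScaleAbs(np.hstack([cv2.imread("pics/s1.png"),cv2.imread("pics/s2.png")]),alpha=1.4))
E
```

```text
(no output)
```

View pics/s12.png

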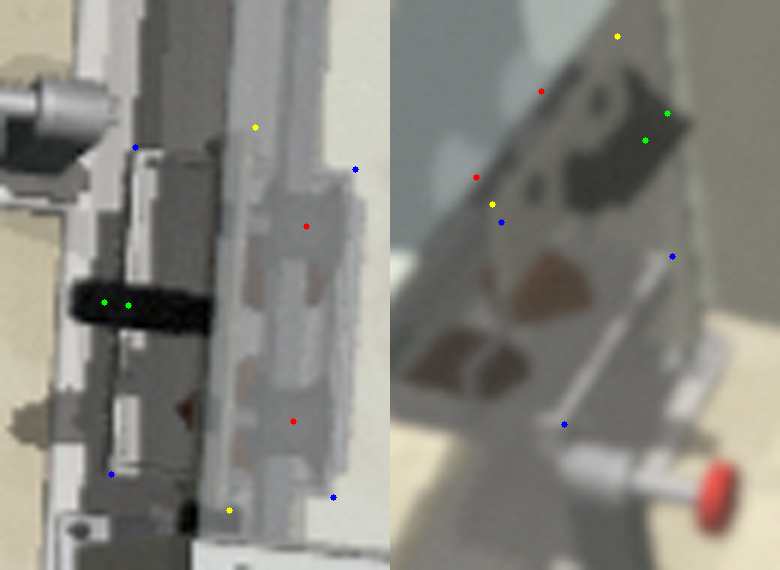

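The trolley is at the stop pose within about 2 mm and both pieces are in the tray. Now to push the bolt.

Emit:
drive_tool:
  deltas:
    - [255, 0.002, 0, 0.0033, 0, 0, 0]
    - [255, 0.0046, 0, 0.0066, 0, 0, 0]
    - [255, 0.0069, 0, 0.0098, 0, 0, 0]
    - [255, 0.0092, 0, 0.0131, 0, 0, 0]
    - [255, 0.0115, 0, 0.0164, 0, 0, 0]
    - [255, 0.0138, 0, 0.0197, 0, 0, 0]
    - [255, 0.0161, 0, 0.023, 0, 0, 0]
    - [255, 0.0184, 0, 0.0262, 0, 0, 0]
    - [255, 0.0201, 0, 0.0287, 0, 0, 0]
    - [255, 0.0201, 0, 0.0287, 0, 0, 0]

```text
time: 19.3
tool_pos: [556.2, -135.6, 99.4]
tcp_rot: [-0.1, 55.0, -92.7]
ft_force: [-0.4, -0.2, 0.7]
finger_gap: 0.1
```

```bash
python3 look.py qa x;python3 - <<'E'
from goal import *
s=sense();print("rack",Ro.from_euler('z',92.6,degrees=True).apply(s["tool_pos"]-[554.3,-260.3,0]))
E
```

```text
[ 556.24638812 -135.60637049   99.38076379] [  2.24378452  13.55200111 100.13429364 -36.58432456  73.51026337
  17.83425029] [-0.36919648 -0.24943882  0.68571592] [0.24538973 0.03457885 0.01518374] 0.0756796613361013
rack [-125.01458507   -3.69058397   99.35719432]
```

View pics/qa.png

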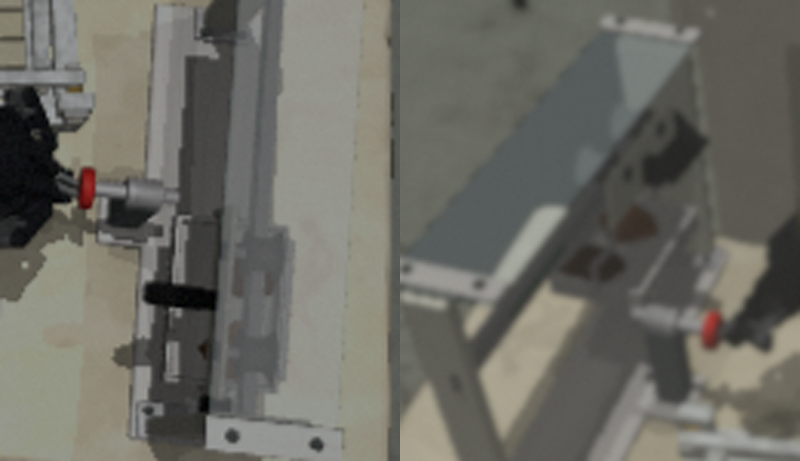

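The fingertip is centred on the knob, which has moved about 8 mm. Pushing on.

Emit:
drive_tool:
  deltas:
    - [255, 0.0017, 0, 0.0025, 0, 0, 0]
    - [255, 0.0034, 0, 0.0049, 0, 0, 0]
    - [255, 0.0052, 0, 0.0074, 0, 0, 0]
    - [255, 0.0069, 0, 0.0098, 0, 0, 0]
    - [255, 0.0086, 0, 0.0123, 0, 0, 0]
    - [255, 0.0103, 0, 0.0147, 0, 0, 0]
    - [255, 0.012, 0, 0.0172, 0, 0, 0]
    - [255, 0.0138, 0, 0.0197, 0, 0, 0]
    - [255, 0.0149, 0, 0.0213, 0, 0, 0]
    - [255, 0.0149, 0, 0.0213, 0, 0, 0]

```text
time: 20.23
tool_pos: [555.3, -160.2, 99.3]
tcp_rot: [-0.1, 55.1, -92.6]
ft_force: [-1.2, 7.9, 2.2]
finger_gap: -0.3
```

Emit:
drive_tool:
  deltas:
    - [255, 0.0006, 0, 0.0008, 0, 0, 0]
    - [255, 0.0011, 0, 0.0016, 0, 0, 0]
    - [255, 0.0017, 0, 0.0025, 0, 0, 0]
    - [255, 0.0017, 0, 0.0025, 0, 0, 0]
    - [255, 0.0017, 0, 0.0025, 0, 0, 0]
    - [255, 0.0017, 0, 0.0025, 0, 0, 0]
    - [255, 0.0017, 0, 0.0025, 0, 0, 0]
    - [255, 0.0017, 0, 0.0025, 0, 0, 0]
    - [255, 0.0017, 0, 0.0025, 0, 0, 0]
    - [255, 0.0017, 0, 0.0025, 0, 0, 0]

```text
time: 21.07
tool_pos: [555.4, -160.6, 99.1]
tcp_rot: [-0.0, 55.3, -92.5]
ft_force: [-4.9, 24.4, 7.8]
finger_gap: -0.0
```

```bash
python3 look.py qb x;python3 - <<'E'
from goal import *
s=sense();print("rack",Ro.from_euler('z',92.6,degrees=True).apply(s["tool_pos"]-[554.3,-260.3,0]))
E
```

```text
[ 555.38985125 -160.63793818   99.14317929] [ -0.42770378  12.88937228 100.82295158 -36.8038334   71.86518986
  15.66495675] [-4.90844611 24.40218241  7.81274589] [ 2.76598229  0.65508697 -0.63028134] -0.00712734096821989
rack [-99.61067413  -3.44851984  99.12900331]
```

View pics/qb.png

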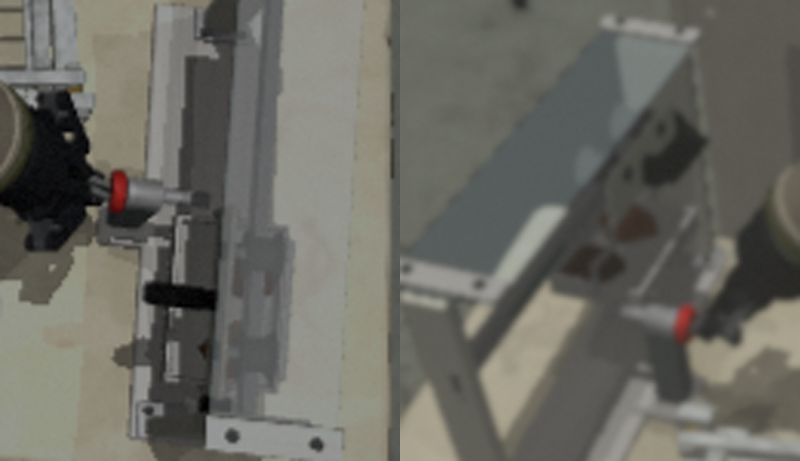

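Force rose to 24 N with no further motion, and the knob sits against the block, so the bolt is at its end stop. Backing off.

Emit:
drive_tool:
  deltas:
    - [255, -0.003, 0, -0.0042, 0, 0, 0]
    - [255, -0.008, 0, -0.0115, 0, 0, 0]
    - [255, -0.014, 0, -0.02, 0, 0, 0]
    - [255, -0.021, 0, -0.03, 0, 0, 0]
    - [255, -0.0287, 0, -0.041, 0, 0, 0]
    - [255, -0.036, 0, -0.051, 0, 0, 0]
    - [255, -0.042, 0, -0.06, 0, 0, 0]
    - [255, -0.046, 0, -0.0655, 0, 0, 0]
    - [255, -0.046, 0, -0.0655, 0, 0, 0]
    - [255, -0.046, 0, -0.0655, 0, 0, 0]

```text
time: 22.0
tool_pos: [558.8, -83.6, 99.5]
tcp_rot: [-0.1, 55.0, -92.6]
ft_force: [-1.0, -0.3, -0.5]
finger_gap: 0.2
```

Emit:
drive_tool:
  deltas:
    - [255, -0.006, 0, 0.004, 0, 0, 0]
    - [255, -0.016, 0, 0.011, 0, 0, 0]
    - [255, -0.029, 0, 0.02, 0, 0, 0]
    - [255, -0.041, 0, 0.029, 0, 0, 0]
    - [255, -0.053, 0, 0.037, 0, 0, 0]
    - [255, -0.066, 0, 0.046, 0, 0, 0]
    - [255, -0.078, 0, 0.055, 0, 0, 0]
    - [255, -0.082, 0, 0.057, 0, 0, 0]
    - [255, -0.082, 0, 0.057, 0, 0, 0]
    - [255, -0.082, 0, 0.057, 0, 0, 0]

```text
time: 22.83
tool_pos: [558.8, -83.6, 199.4]
tcp_rot: [-0.0, 55.0, -92.6]
ft_force: [-0.1, -0.4, -0.3]
finger_gap: -0.0
```

```bash
python3 look.py qc x;python3 - <<'E'
from h import *; import bench,pickle
S=pickle.load(open("s0.pkl","rb"))
def redc(s,x0,y0,w,h):
    hs=cv2.cvtColor(s["frame"][y0:y0+h,x0:x0+w],cv2.COLOR_BGR2HSV)
    m=((hs[...,0]<8)|(hs[...,0]>172))&(hs[...,1]>130)&(hs[...,2]>60); v,u=np.nonzero(m); return (u.mean()+x0,v.mean()+y0)
T=bench.snapshot("top");D=bench.snapshot("side");cv2.imwrite("pics/fulltop.png",T["frame"])
p=tri(T,redc(T,365,245,40,30),D,redc(D,235,235,40,30))[0]; q=tri(S["top"],redc(S["top"],365,245,40,30),S["side"],redc(S["side"],235,235,40,30))[0]
M=Ro.from_euler('z',92.6,degrees=True);print(M.apply(p-q),np.linalg.norm(p-q))
# top-view only, at z=106
print(M.apply(onz(T,redc(T,365,245,40,30),106)-onz(S["top"],redc(S["top"],365,245,40,30),106)))
E
```

```text
[558.79478814 -83.59057013 199.41071167] [  7.38662896   8.49991317  94.5350865  -34.5205687   84.97344371
  15.57164195] [-0.12694533 -0.41117144 -0.28799491] [ 0.26567252 -0.0531258  -0.02376987] -0.037266729147036215
[33.34490807 -0.75117088 -1.09285761] 33.371267425936026
[33.44218389 -0.93067975  0.        ]
```

View pics/qc.png

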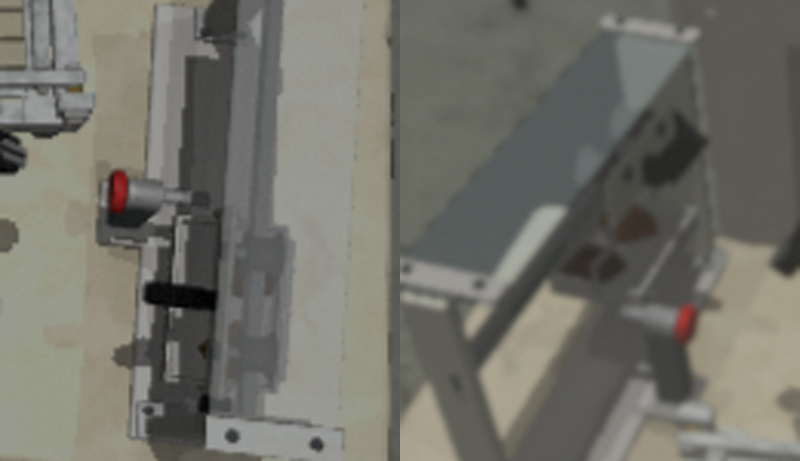

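View pics/fulltop.png

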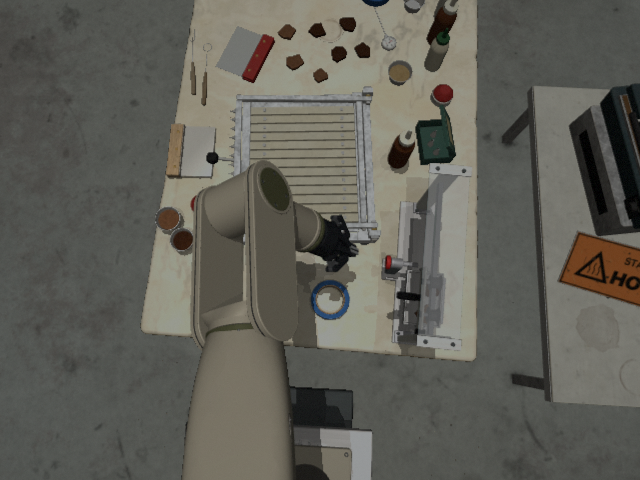

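The bolt has travelled 33 mm to a hard stop, which fits a start between 0 and 6 mm. The trolley is still at the stop and the arm is clear, so I'll hand in.

```bash
python3 -c "
from bench import hand_in
print(hand_in())"
```

```text
the job is handed in; nothing more can be done
None
```

I hung the trolley by its handle on the raised end of the rail and let it go. It rolled down and came to rest at the rubber stop, and I then pushed the red bolt in. The job was handed in at about 23 s, with the arm clear of everything.

- **Release:** I opened the gripper only to 35 mm at first. The trolley rolled about 10 mm and leaned on the lower finger until I drew the gripper back, then rolled freely.
- **Trolley at the stop:** two pictures 0.9 s apart showed no movement. Its position matched the expected stop pose to within about 2 mm, and both pieces of chocolate were in the tray.
- **Bolt:** the knob moved about 33 mm and then stopped moving as the force rose to 24 N, with the knob against its block. That fits a full push only if the bolt started about 4–5 mm in; I could not measure the end position more closely.
- **Tape roll and timer:** the arm touched neither. The tape roll is where it was in the last top picture. The arm partly hid the timer there, so I could not confirm its position.

No checks failed. While seating the wheels I shifted the trolley about 2 mm across the rail to remove a small sideways force.

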